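Clear the coffee inspection bed of stones

TASK

Switch the inspection bed off by turning its isolator knob clockwise until it clicks over, then lift the sample tin off the plate and stand it fully on the cork coaster. Take the wooden scraper and with it wipe every stone on the plate over the open edge into the reject trough (no bare fingers on stones that lie on the plate), then stand the scraper back on its rubber mat, sole down, lengthwise and wholly on it, and stand the tin on the middle of the cleared plate. Only then log the bed by squeezing the scanner's trigger fully home for a moment and releasing it, and last of all turn the isolator back until it clicks to running; do not shift the bowls, jar or cup.

Things in the scene. Friction and masses are not known exactly. Their poses are not given: they have to be found in the camera images.
- bed: inspection bed, fixed: smooth white plate, open steel reject trough along its -y side. Origin on the table; x, y along its sides. Plate top 50 mm up, x -110 to 110, y -110 to 150 mm; 6 mm rails rise 10 mm above it on the x sides and the +y side; its -y edge (y -110) is open and drops into the trough: inside x -110 to 110, y -110 to -210 mm, floor 6 mm up, outer walls 60 mm high
- chip0: stone, flat grey-brown rounded block 24 x 20 x 9 mm, lying flat somewhere on the plate; origin at the centre of its underside; may be absent
- chip1: stone, flat grey-brown disc 24 mm across, 9 mm thick, lying flat somewhere on the plate; origin at the centre of its underside; may be absent
- chip2: stone, flat grey-brown rounded block 26 x 15 x 10 mm, lying flat somewhere on the plate; origin at the centre of its underside; may be absent
- chip3: stone, flat grey-brown disc 21 mm across, 10 mm thick, lying flat somewhere on the plate; origin at the centre of its underside; may be absent
- chip4: stone, flat grey-brown rounded block 21 x 21 x 9 mm, lying flat somewhere on the plate; origin at the centre of its underside; may be absent
- chip5: stone, flat grey-brown rounded block 23 x 17 x 10 mm, lying flat somewhere on the plate; origin at the centre of its underside; may be absent
- chip6: stone, flat grey-brown disc 26 mm across, 9 mm thick, lying flat somewhere on the plate; origin at the centre of its underside; may be absent
- plate_middle (a point): middle of the plate, on its surface, 50 mm above the table (bed x 0, y 20 mm)
- tin: closed aluminium sample tin with a dark lid, 54 mm across, 50 mm tall, standing on the plate among the stones; origin at the centre of its underside
- coaster: round cork coaster, 96 mm across, 5 mm thick, fixed on the table left or right of the bed; origin at the centre of its underside
- rest: black rubber rest mat, 150 mm (x) by 80 mm (y), 4 mm thick, fixed on the table on the other side of the bed; origin at the centre of its underside
- scraper: wooden scraper block, standing on its rest mat: foot 110 mm (x) by 30 mm (y) by 26 mm tall with a white plastic sole; on top of it, centred, a grip rib 60 mm (x) by 20 mm (y) up to 70 mm above the sole; origin at the centre of the sole, z up
- switchbox: grey isolator switch box, 85 x 80 mm, 45 mm tall, fixed on the table; origin at the centre of its underside; the black bar knob stands on its top
- isolator_top (a point): centre of the top of the isolator's bar knob, 81 mm above the table, on its vertical turning axis; the bar is 44 mm long along this point's x, 14 mm wide (y) and 28 mm tall, above a disc 44 mm across; turns with the knob
- isolator (a joint): isolator angle in rad: 0 = running, grows clockwise seen from above; a spring detent resists (about 0.15 N m) up to 0.6 and then snaps it over to the stop at 1.2 = off; the same the other way back
- scanner: tag scanner fixed head-down in a steel bracket (base 100 x 80 mm); origin at the base's underside centre. Black grip stands upright above the head (head top at 62 mm): x -6 to 22 mm, 32 mm wide (y), top at 137 mm. Grey trigger paddle, 22 mm wide, on its -x side: hinged at x -16, height 66 mm, leaning out (outer face x -36 mm at height 115 mm), top at 125 mm
- squeeze_point (a point): point between grip and trigger, 115 mm above the table, midway between the fingers when the trigger is squeezed home; x along the closing direction: at this height grip and trigger together are 58 mm thick at rest, 45 mm squeezed
- trigger (a joint): trigger angle in rad: 0 = released, 0.28 = squeezed home against its spring (about 8 N)
- bowl_a: white cupping bowl 96 mm across, 55 mm tall, beyond the bed; bystander
- bowl_b: second white cupping bowl; bystander
- jar: amber glass jar 60 mm across, 85 mm tall, far left; bystander
- cup: glass cup 76 mm across, 75 mm tall, far right; bystander
Mind the look-alikes: they are no part of the job. Of the things shaped like the tin, the aluminium one is meant.

How it is judged:
On the way, in this order (a step that is already met when the one before it is completed fails the run):
1. the isolator has clicked over to off (value of joint isolator above 1 rad), for 0.2 s.
2. the tin stands on the coaster, let go (horizontal distance between tin and coaster below 0.022 m and z of tin in the frame of coaster between 0 and 0.01 m and angle between tin's own z axis and vertical below 0.12 rad and contact force between the fingers and tin below 0.2 N), for 0.2 s.
3. the scraper is held at the plate (contact force between the fingers and scraper above 2 N and x of scraper in the frame of bed between -0.11 and 0.11 m and y of scraper in the frame of bed between -0.12 and 0.15 m and z of scraper in the frame of bed below 0.065 m and angle between scraper's own z axis and vertical below 0.35 rad), for 0.2 s.
4. every stone is in the trough (x of chip0 in the frame of bed between -0.112 and 0.112 m and y of chip0 in the frame of bed between -0.214 and -0.104 m and z of each of chip0, chip1, chip2, chip3, chip4, chip5, chip6 in the frame of bed below 0.042 m and x of chip1 in the frame of bed between -0.112 and 0.112 m and y of chip1 in the frame of bed between -0.214 and -0.104 m and x of chip2 in the frame of bed between -0.112 and 0.112 m and y of chip2 in the frame of bed between -0.214 and -0.104 m and x of chip3 in the frame of bed between -0.112 and 0.112 m and y of chip3 in the frame of bed between -0.214 and -0.104 m and x of chip4 in the frame of bed between -0.112 and 0.112 m and y of chip4 in the frame of bed between -0.214 and -0.104 m and x of chip5 in the frame of bed between -0.112 and 0.112 m and y of chip5 in the frame of bed between -0.214 and -0.104 m and x of chip6 in the frame of bed between -0.112 and 0.112 m and y of chip6 in the frame of bed between -0.214 and -0.104 m), for 0.2 s.
5. the scraper stands on its mat and the tin on the middle of the plate, both let go (x of scraper in the frame of rest between -0.025 and 0.025 m and y of scraper in the frame of rest between -0.027 and 0.027 m and z of scraper in the frame of rest between 0 and 0.01 m and angle between the x axis of scraper and the x axis of rest, either way round below 0.3 rad and angle between each of scraper, tin's own z axis and vertical below 0.12 rad and contact force between the fingers and scraper below 0.2 N and horizontal distance between tin and plate_middle below 0.03 m and z of tin in the frame of bed between 0.045 and 0.056 m and contact force between the fingers and tin below 0.2 N), for 0.2 s.
6. the trigger is squeezed home (value of joint trigger above 0.2 rad), for 0.2 s.
7. the isolator is back at running (value of joint isolator below 0.2 rad), for 0.2 s.
At the end, for the whole second after the job is handed in: All stones in the trough; tin upright on the plate within 30 mm of its middle; scraper upright on its mat within 25 mm lengthways and 27 mm across of its centre, within 0.3 rad of lengthwise; trigger released (below 0.05 rad); isolator below 0.2 rad; all let go and at rest (all of step 4 and all of step 5 and value of joint isolator below 0.2 rad and value of joint trigger below 0.05 rad and linear speed of each of tin, scraper below 0.03 m/s); the robot touches nothing.
It fails at once if a bystander (bowl, jar or cup) is moved more than 2 cm (distance of any of bowl_a, bowl_b, jar, cup from where it was at the start of the episode above 0.02 m).
It fails at once if a stone lying on the plate is handled with the bare fingers ((contact force between the fingers and chip0 above 2 N and x of chip0 in the frame of bed between -0.11 and 0.11 m and y of chip0 in the frame of bed between -0.108 and 0.146 m and z of chip0 in the frame of bed between 0.045 and 0.056 m) or (contact force between the fingers and chip1 above 2 N and x of chip1 in the frame of bed between -0.11 and 0.11 m and y of chip1 in the frame of bed between -0.108 and 0.146 m and z of chip1 in the frame of bed between 0.045 and 0.056 m) or (contact force between the fingers and chip2 above 2 N and x of chip2 in the frame of bed between -0.11 and 0.11 m and y of chip2 in the frame of bed between -0.108 and 0.146 m and z of chip2 in the frame of bed between 0.045 and 0.056 m) or (contact force between the fingers and chip3 above 2 N and x of chip3 in the frame of bed between -0.11 and 0.11 m and y of chip3 in the frame of bed between -0.108 and 0.146 m and z of chip3 in the frame of bed between 0.045 and 0.056 m) or (contact force between the fingers and chip4 above 2 N and x of chip4 in the frame of bed between -0.11 and 0.11 m and y of chip4 in the frame of bed between -0.108 and 0.146 m and z of chip4 in the frame of bed between 0.045 and 0.056 m) or (contact force between the fingers and chip5 above 2 N and x of chip5 in the frame of bed between -0.11 and 0.11 m and y of chip5 in the frame of bed between -0.108 and 0.146 m and z of chip5 in the frame of bed between 0.045 and 0.056 m) or (contact force between the fingers and chip6 above 2 N and x of chip6 in the frame of bed between -0.11 and 0.11 m and y of chip6 in the frame of bed between -0.108 and 0.146 m and z of chip6 in the frame of bed between 0.045 and 0.056 m)).
Of chip0, chip1, chip2, chip3, chip4, chip5, chip6 only 4 to 7 are there at a start; the rules pass over those that are not, and their reading is None.
At some moment in a run one of tin, chip0, chip1, chip2, chip3, chip4 may be knocked a few centimetres aside while the robot is not near it.
Once in a run the grip may slacken for a moment while it holds something.
It also fails if it takes over 210 s, if anything falls off the work surface, if the arm or the gripper's body presses on something with over 40 N, if the wrist force passes 120 N, or if a joint passes its speed limit or range.

ROBOT

A 6-joint arm with a two-finger parallel gripper is mounted at the origin on the work surface. World frame = base frame: x ahead of the robot, y to its left, z up, the work surface at z = 0. Lengths are in m, angles in rad, forces in N, time in s.
With the tool pointing down it reaches from about 0.3 to 0.775 m from the base axis. Payload 14.6 kg.
Tool frame: the origin (TCP) lies at the very end of the fingers, on their centre line; the grasp point (between the pads) lies 19 mm behind it; z points along the fingers, y is the line along which they close (so a half turn about z gives the same grasp; the last joint's range is limited). The gripper opens to 85 mm and grips with 20 to 120 N. Pads are 22 mm wide; open, the fingers measure 114 mm over their backs; the gripper's body (76 mm by 85 mm) begins 54 mm behind the grasp point. The pads swing forward as they close: fully open they stand 13 mm farther back than shut.
Start: joints at [1.261, 0.3, 1.521, -0, 1.321, -0.067], TCP at [0.132, 0.534, 0.231] pointing down, gripper open.
Joint ranges: [-3.03, 3.03], [-0.79, 2.21], [0.23, 2.52], [-1.04, 4.18], [0, 3.07], [-2.55, 2.55]. Speed limits (rad/s): [2.22, 2.22, 2.57, 3.14, 3.14, 3.14].

INTERFACE

Orientations are given as [roll, pitch, yaw] about the fixed x, y, z axes, in that order (R = Rz(yaw) Ry(pitch) Rx(roll)).
In Python, from workcell import env gives the robot as it stands.
- The arm moves only by the shell command python3 -m handwheel 'ROWS' [FORCE]. ROWS is JSON, a list of rows, each an object with "dp": the shift along the tool's x, y, z normalised to -1 to 1, where 1 is 50 cm, a list of three; "rot": the turn, a rotation vector about the tool's x, y, z normalised to -1 to 1, where 1 is 60 degrees, a list of three; "gripper": the opening, from -1 (shut) to 1 (fully open). In form: [{"dp": [tx, ty, tz], "rot": [ax, ay, az], "gripper": gripper}, ...]. A call has 1 to 5 rows; each row shifts and turns the commanded pose from where the row before left it, along the tool's axes as they then stand; what a row does not reach is not made up. A row lasts 1/8 s, in which the tool goes at most 62.5 mm and 10.7 degrees, less where a joint would pass 70% of its speed; a pose out of reach is approached as far as the arm can. A call with a number of a shift or a turn outside -1 to 1 is refused whole. A call with a gripper value outside its range is refused whole. The fingers move at their own pace and stop on an object; FORCE is the grip in N (left out, the last holds). Time passes only in rows, so rows that do not move let the fingers close. It gives the time, the measured TCP pose, the force, the opening and the grip force at its end, in the units of the state.
- env.sense(): the state, without advancing time (a new reading comes with each control period).
- env.grab_frame(name): name is "scene" or "side" or "wrist"; returns a dict with "image" (384x512x3 uint8, red, green, blue), "depth" (384x512 float32, m along the optical axis (not along the pixel's ray), 0 where there is no reading), "fx", "fy", "cx", "cy" (pixels), "dist_coeffs" ([k1, k2, p1, p2, k3] as OpenCV has them; the pictures are not rectified), "world_to_cam" (4x4, takes a point from world to camera coordinates). Camera axes: x right, y up, looking along -z (the intrinsics and any distortion apply to the point x, -y, -z); pixel columns grow to the right and rows downward; lengths in m; the calibration is good to about 2 mm. A picture is of the moment at which its call begins.
- env.close_job(): hands the job in; it is judged then, once.
Trained networks look in the newest picture that a camera, given by its name, has taken for a name from the list of things; names that differ only in an ending like _2 or _b are one class to them, and where a whole thing is asked for, a point or a joint stands for the part that bears it (a point fixed in the world has none). Each returns a list of dicts, best first, with "confidence" (0 to 1); they miss things now and then, are a little off and sometimes report something else, mostly with a low value. They report only what shows in the picture. A call takes as long as a camera call. They do not tell look-alikes from the thing itself.
- env.search_frame(camera, target): "xy" ([column, row] in pixels, amid what is visible of it).
- env.regions_of(camera, target): "mask" (384x512 bool, what is visible of it) and "xy" ([column, row] in pixels, amid what is visible of it).
The state is a dict: "time_s": time; "q": joint angles; "dq": joint speeds; "joint_torque": joint torques, N m; "ee_pos": TCP position; "tcp_rot": TCP orientation; "ft_force": force on the tool from outside, world axes, zero at the start; "ft_torque": the same for the moment, N m; "opening": finger opening in m; "gripper_force": force on a finger pad.
Only numpy, scipy, OpenCV 4.12 (cv2) and the standard library are available. Lean on these libraries where they do the work, as an engineer would, in place of code of your own. Each camera call takes 0.05 s, during which the arm holds its last target. There are 200 camera calls.

## Working session

There is one attempt and no reset: what is moved stays moved. The work goes in short steps, Python scripts to look and compute and a shell command to move; the robot and the scene stay as the last step left them, time stands still between calls to the robot, and variables do not carry over. Pictures are saved under pics/ and viewed, at most 14 in all, crops included, and the job is handed in when it is done.

```bash
ls; mkdir -p pics; cat > h.py <<'E'
import numpy as np, cv2
from scipy.spatial.transform import Rotation as R
from workcell import env
def shot(cam,name=None):
    f=env.grab_frame(cam)
    if name: cv2.imwrite(f'pics/{name}.png',cv2.cvtColor(f['image'],cv2.COLOR_RGB2BGR))
    return f
def K(f): return np.array([[f['fx'],0,f['cx']],[0,f['fy'],f['cy']],[0,0,1.]])
def ray(f,uv):
    n=cv2.undistortPoints(np.array(uv,float).reshape(-1,1,2),K(f),np.array(f['dist_coeffs'],float)).reshape(-1,2)
    d=np.c_[n[:,0],-n[:,1],-np.ones(len(n))]
    M=np.linalg.inv(np.array(f['world_to_cam']))
    return M[:3,3], d@M[:3,:3].T
def at_depth(f,uv):
    uv=np.array(uv,float).reshape(-1,2); o,d=ray(f,uv)
    z=f['depth'][uv[:,1].round().astype(int),uv[:,0].round().astype(int)]
    p=o+d*z[:,None]; p[z==0]=np.nan; return p
def at_z(f,uv,z):
    o,d=ray(f,uv); return o+d*((z-o[2])/d[:,2])[:,None]
def cloud(f):
    v,u=np.mgrid[0:384,0:512]; return at_depth(f,np.c_[u.ravel(),v.ravel()]).reshape(384,512,3)
def px(f,p):
    p=np.atleast_2d(p); W=np.array(f['world_to_cam']); c=p@W[:3,:3].T+W[:3,3]; c=c*[1,-1,-1]
    return cv2.projectPoints(c,np.zeros(3),np.zeros(3),K(f),np.array(f['dist_coeffs'],float))[0].reshape(-1,2)
def tool():
    s=env.sense(); return np.array(s['ee_pos']),R.from_euler('xyz',s['tcp_rot']),s
def go(p=None,yaw=None):
    """print dp (units of 0.5m) and rot units to a target with tool down; yaw= world angle of tool y (closing) axis deg, mod 180"""
    P,r,s=tool(); 
    if p is not None: print('dp',(r.inv().apply(np.array(p)-P)/0.5).round(4),'m',(np.array(p)-P).round(4))
    if yaw is not None:
        y=r.as_matrix()[:,1]; cur=np.degrees(np.arctan2(y[1],y[0])); d=(yaw-cur+90)%180-90
        for dd in (d,d-180 if d>0 else d+180):
            T=R.from_euler('z',dd,degrees=True)*R.from_matrix(np.c_[np.array([np.sin(np.radians(cur)),-np.cos(np.radians(cur)),0]),[np.cos(np.radians(cur)),np.sin(np.radians(cur)),0],[0,0,-1]])
            print('cur',round(cur,1),'d',round(dd,1),'rot',(np.degrees((r.inv()*T).as_rotvec())/60).round(4))
def dets(cam,f,names):
    for n in names:
        for d in env.regions_of(cam,n)[:3]:
            m=d['mask']; P=cloud(f)[m]; P=P[~np.isnan(P[:,0])]
            print(n,round(d['confidence'],2),np.round(d['xy']),m.sum(),'med',np.median(P,0).round(3) if len(P) else None,'min',P.min(0).round(3) if len(P) else '', 'max',P.max(0).round(3) if len(P) else '')
E
python3 - <<'E'
from h import *
np.set_printoptions(suppress=True)
print(env.sense())
N=['bed','tin','coaster','rest','scraper','switchbox','isolator_top','scanner','squeeze_point','bowl_a','jar','cup','chip0','chip1']
for c in ('scene','side'):
    f=shot(c,c+'0'); M=np.linalg.inv(f['world_to_cam']); print(c,M[:3,3]); 
    dets(c,f,N)
shot('wrist','wrist0')
E
```

```text
pics
{'time_s': 0.0, 'q': array([ 1.26142422,  0.30047296,  1.52159346, -0.00001053,  1.32073837,
       -0.0665943 ]), 'dq': array([-0.00071582,  0.00026327,  0.00215027, -0.00050774,  0.00117965,
        0.00012169]), 'joint_torque': array([ -0.00044586, -54.35187221, -36.17762089,  -0.00014688,
         0.0042294 ,  -0.00003599]), 'ee_pos': array([0.1321466 , 0.53363366, 0.23071507]), 'tcp_rot': array([-3.14038252, -0.00007049,  2.89881741]), 'ft_force': array([ 0.67737578, -0.07200344,  0.76059999]), 'ft_torque': array([ 0.00259909,  0.02010865, -0.02895311]), 'gripper_force': 0.0, 'opening': 0.08540322459676278}
scene [ 1.61440019 -0.24531413  1.07687649]
bed 0.67 [254. 204.] 6237 med [ 0.593 -0.003  0.048] min [ 0.384 -0.191 -0.005] max [0.732 0.207 0.065]
tin 0.78 [228. 174.] 196 med [ 0.397 -0.062  0.048] min [ 0.345 -0.089 -0.002] max [ 0.454 -0.032  0.06 ]
tin 0.71 [249. 169.] 212 med [0.394 0.029 0.045] min [ 0.313  0.006 -0.003] max [0.413 0.074 0.055]
tin 0.54 [196. 174.] 229 med [ 0.385 -0.166  0.044] min [ 0.345 -0.191 -0.003] max [ 0.453 -0.137  0.061]
coaster 0.61 [3
[... 3601 characters left out ...]
 [342. 147.] 31 med [ 0.4   -0.332  0.098] min [ 0.391 -0.337  0.074] max [ 0.408 -0.325  0.125]
cup 0.56 [310. 135.] 425 med [ 0.538 -0.455  0.051] min [ 0.503 -0.671 -0.002] max [ 0.606 -0.438  0.078]
cup 0.22 [293. 190.] 440 med [ 0.503 -0.026  0.085] min [ 0.479 -0.185  0.006] max [ 0.564 -0.013  0.104]
chip0 0.53 [283. 220.] 23 med [0.498 0.077 0.059] min [0.491 0.067 0.055] max [0.505 0.085 0.061]
chip0 0.53 [289. 206.] 51 med [0.501 0.016 0.059] min [0.489 0.001 0.052] max [0.513 0.028 0.062]
chip1 0.53 [283. 220.] 23 med [0.498 0.077 0.059] min [0.491 0.067 0.055] max [0.505 0.085 0.061]
chip1 0.53 [289. 206.] 51 med [0.501 0.016 0.059] min [0.489 0.001 0.052] max [0.513 0.028 0.062]
```

```bash
python3 - <<'E'
import cv2
a=cv2.imread('pics/scene0.png')[110:290,80:410]; cv2.imwrite('pics/scene0c.png',cv2.resize(a,None,fx=2.4,fy=2.4,interpolation=cv2.INTER_CUBIC))
a=cv2.imread('pics/side0.png')[110:384,150:400]; cv2.imwrite('pics/side0c.png',cv2.resize(a,None,fx=2.1,fy=2.1,interpolation=cv2.INTER_CUBIC))
E
```

```text
(no output)
```

View pics/scene0c.png

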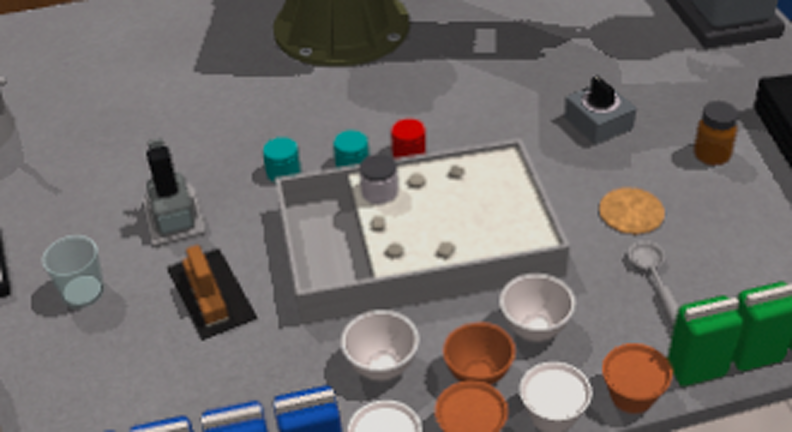

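View pics/side0c.png

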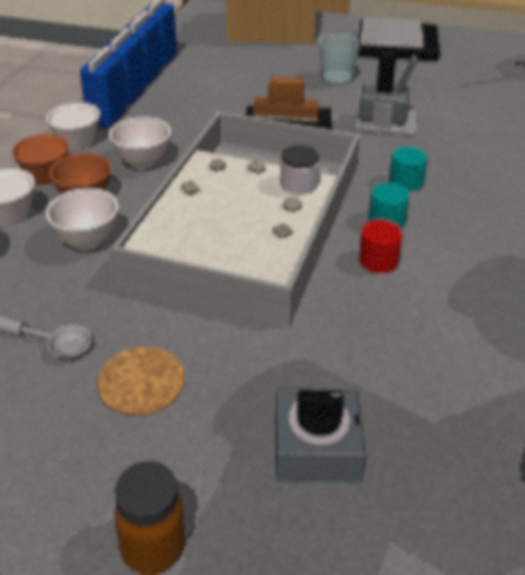

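The scene shows five stones on the plate, the aluminium tin with its dark lid at the trough end, teal and red look-alikes outside the bed, the switchbox and coaster on the left, and the scraper and scanner on the right. Next I fit the poses from the clouds and check the wrist camera's offset.

```bash
cat > fit.py <<'E'
from h import *
from scipy.optimize import least_squares
fs=[shot('scene'),shot('side')]
C=np.concatenate([cloud(f).reshape(-1,3) for f in fs]); I=np.concatenate([f['image'].reshape(-1,3) for f in fs]).astype(int)
ok=~np.isnan(C[:,0]); C=C[ok];I=I[ok]
def rect(m,name):
    P=C[m][:,:2].astype(np.float32); (c,s,a)=cv2.minAreaRect(P); print(name,len(P),'c',np.round(c,4),'s',np.round(s,3),'a',round(a,1), 'z',np.median(C[m][:,2]).round(4))
def box(x0,x1,y0,y1,z0,z1): return (C[:,0]>x0)&(C[:,0]<x1)&(C[:,1]>y0)&(C[:,1]<y1)&(C[:,2]>z0)&(C[:,2]<z1)
rect(box(.44,.73,-.26,.25,.040,.066)&~((C[:,0]<.55)&(C[:,1]<-.0)&(C[:,1]>-.08)),'bed')
# rails tops
m=box(.44,.73,-.26,.25,.0575,.064); 
rect(box(.44,.73,-.26,.25,.0575,.064),'bedtop')
rect(box(.3,.48,.25,.45,.040,.049),'sw top')
rect(box(.3,.48,.25,.45,.070,.09),'knob')
rect(box(.5,.7,-.4,-.22,.060,.078),'rib')
rect(box(.5,.7,-.4,-.22,.018,.038),'foot')
rect(box(.45,.60,-.09,.0,.085,.11),'tin')
rect(box(.35,.52,-.42,-.26,.127,.145),'grip top')
rect(box(.35,.52,-.42,-.26,.05,.07),'head')
k=(I[:,0]>I[:,2]+60)&box(.5,.7,.22,.42,-.003,.012); rect(k,'coaster'); 
k=(I.sum(1)<150)&box(.45,.72,-.42,-.2,-.003,.012); rect(k,'mat')
E
python3 - <<'E'
from fit import *
w=shot('wrist'); M=np.linalg.inv(w['world_to_cam']); P,r,s=tool()
print('cam in tool',r.inv().apply(M[:3,3]-P).round(3),'look(tool)',r.inv().apply(-M[:3,2]).round(3),'up',r.inv().apply(M[:3,1]).round(3),w['fx'])
go([0.39,0.345,0.26],None)
E
```

```text
bed 9280 c [ 0.5914 -0.0039] s [0.374 0.283] a 88.1 z 0.0508
bedtop 1437 c [ 0.5873 -0.0045] s [0.373 0.269] a 88.0 z 0.0601
sw top 1071 c [0.3935 0.3425] s [0.09  0.086] a 17.0 z 0.0442
knob 223 c [0.3919 0.3419] s [0.045 0.02 ] a 16.8 z 0.0788
rib 204 c [ 0.5957 -0.307 ] s [0.062 0.025] a 10.0 z 0.073
foot 322 c [ 0.5969 -0.3062] s [0.115 0.035] a 7.5 z 0.03
tin 393 c [ 0.5089 -0.0401] s [0.057 0.053] a 16.5 z 0.0991
grip top 116 c [ 0.4237 -0.3363] s [0.033 0.065] a 87.2 z 0.1355
head 413 c [ 0.4347 -0.335 ] s [0.086 0.073] a 11.0 z 0.0601
coaster 1416 c [0.5953 0.314 ] s [0.1   0.094] a 12.6 z 0.0041
mat 555 c [ 0.5906 -0.3013] s [0.15  0.078] a 13.3 z 0.0052
cam in tool [ 0.08  -0.    -0.142] look(tool) [-0.308 -0.001  0.951] up [0.951 0.    0.308] 286.53384400657234
dp [-0.5912 -0.2427 -0.0574] m [ 0.2578 -0.1889  0.0287]
```

```bash
python3 -m handwheel '[{"dp":[-0.0985,-0.0405,-0.0096],"rot":[0,0,0],"gripper":1},{"dp":[-0.0985,-0.0405,-0.0096],"rot":[0,0,0],"gripper":1},{"dp":[-0.0985,-0.0405,-0.0096],"rot":[0,0,0],"gripper":1},{"dp":[-0.0985,-0.0405,-0.0096],"rot":[0,0,0],"gripper":1},{"dp":[-0.0985,-0.0405,-0.0096],"rot":[0,0,0],"gripper":1}]' 
python3 -m handwheel '[{"dp":[-0.0985,-0.0405,-0.0096],"rot":[0,0,0],"gripper":1},{"dp":[0,0,0],"rot":[0,0,-0.17],"gripper":1},{"dp":[0,0,0],"rot":[0,0,-0.17],"gripper":1},{"dp":[0,0,0],"rot":[0,0,-0.17],"gripper":1},{"dp":[0,0,0],"rot":[0,0,0],"gripper":1}]'
cat > knob.py <<'E'
from h import *
f=shot('wrist','k'); c=cloud(f); m=(c[...,2]>.066)&(c[...,2]<.09)&(np.hypot(c[...,0]-.392,c[...,1]-.342)<.05)
print('knob',cv2.minAreaRect(c[m][:,:2].astype(np.float32)),np.percentile(c[m][:,2],[50,90]),m.sum())
m=(c[...,2]>.040)&(c[...,2]<.048)&(np.hypot(c[...,0]-.392,c[...,1]-.342)<.08)
print('box',cv2.minAreaRect(c[m][:,:2].astype(np.float32)))
E
python3 - <<'E'
from knob import *
go([0.392,0.342,0.060],106.8)
E
```

```text
time_s: 2.33
ee_pos: [0.3481, 0.3752, 0.2556]
tcp_rot: [3.141, 0.0, 2.899]
ft_force: [0.6, -0.0, 0.7]
opening: 0.0852
gripper_force: 0.0
time_s: 2.95
ee_pos: [0.3899, 0.3449, 0.2601]
tcp_rot: [3.142, 0.0, -2.851]
ft_force: [-0.2, -0.2, 1.1]
opening: 0.0852
gripper_force: 0.0
knob ((0.38882413506507874, 0.3415854871273041), (0.04279176518321037, 0.012976639904081821), 16.55527687072754) [0.08017674 0.08117484] 446
box ((0.3895207345485687, 0.341651976108551), (0.08507122844457626, 0.0799587294459343), 15.840923309326172)
dp [-0.0025 -0.0067  0.4002] m [ 0.0021 -0.0029 -0.2001]Traceback (most recent call last):
  File "<stdin>", line 2, in <module>
  File "h.py", line 34, in go
    T=R.from_euler('z',dd,degrees=True)*R.from_matrix(np.c_[np.array([np.sin(np.radians(cur)),-np.cos(np.radians(cur)),0]),[np.cos(np.radians(cur)),np.sin(np.radians(cur)),0],[0,0,-1]])
                                        ~~~~~~~~~~~~~^^^^^^^^^^^^^^^^^^^^^^^^^^^^^^^^^^^^^^^^^^^^^^^^^^^^^^^^^^^^^^^^^^^^^^^^^^^^^^^^^^^^^^^^^^^^^^^^^^^^^^^^^^^^^^^^^^^^^^^^^^^^^^^^^^^^
  File "scipy/spatial/transform/_rotation.pyx", line 1143, in scipy.spatial.transform._rotation.Rotation.from_matrix
ValueError: Non-positive determinant (left-handed or null coordinate frame) in rotation matrix 0: [[ 0.95901642 -0.28335049  0.        ]
 [ 0.28335049  0.95901642  0.        ]
 [ 0.          0.         -1.        ]].
```

View pics/k.png

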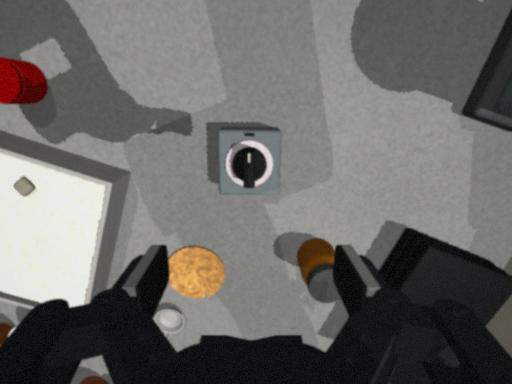

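The knob shows at pixel (249,163) with its bar at 16.6°. The closing axis is already across it, so I'm going down and gripping.

```bash
sed -i 's/np.array(\[np.sin(np.radians(cur)),-np.cos(np.radians(cur)),0\])/np.array([-np.sin(np.radians(cur)),np.cos(np.radians(cur)),0])/' h.py
python3 -m handwheel '[{"dp":[0.003,-0.0064,0.1],"rot":[0,0,0],"gripper":1},{"dp":[0,0,0.1],"rot":[0,0,0],"gripper":1},{"dp":[0,0,0.1],"rot":[0,0,0],"gripper":0},{"dp":[0,0,0.06],"rot":[0,0,0],"gripper":0},{"dp":[0,0,0.046],"rot":[0,0,0],"gripper":0}]' 60
python3 -m handwheel '[{"dp":[0,0,0],"rot":[0,0,0],"gripper":-1},{"dp":[0,0,0],"rot":[0,0,0],"gripper":-1},{"dp":[0,0,0],"rot":[0,0,0],"gripper":-1},{"dp":[0,0,0],"rot":[0,0,0],"gripper":-1},{"dp":[0,0,0],"rot":[0,0,0],"gripper":-1}]' 60
```

```text
time_s: 3.62
ee_pos: [0.389, 0.3412, 0.0557]
tcp_rot: [-3.141, -0.001, -2.855]
ft_force: [-0.3, -0.6, 1.0]
opening: 0.0431
gripper_force: 0.0
time_s: 4.25
ee_pos: [0.3893, 0.3419, 0.0578]
tcp_rot: [3.141, 0.001, -2.852]
ft_force: [-0.6, 5.4, -8.0]
opening: 0.0129
gripper_force: 60.0
```

```bash

python3 -m handwheel '[{"dp":[0,0,0],"rot":[0,0,0.15],"gripper":-1},{"dp":[0,0,0],"rot":[0,0,0.15],"gripper":-1},{"dp":[0,0,0],"rot":[0,0,0.15],"gripper":-1},{"dp":[0,0,0],"rot":[0,0,0.15],"gripper":-1},{"dp":[0,0,0],"rot":[0,0,0.15],"gripper":-1}]' 60
python3 -m handwheel '[{"dp":[0,0,0],"rot":[0,0,0.15],"gripper":-1},{"dp":[0,0,0],"rot":[0,0,0.15],"gripper":-1},{"dp":[0,0,0],"rot":[0,0,0.1],"gripper":-1},{"dp":[0,0,0],"rot":[0,0,0],"gripper":-1},{"dp":[0,0,0],"rot":[0,0,0],"gripper":-1}]' 60
python3 -c "
from h import *
print(env.sense()['ft_torque'])"
python3 -m handwheel '[{"dp":[0,0,0],"rot":[0,0,0],"gripper":1},{"dp":[0,0,0],"rot":[0,0,0],"gripper":1},{"dp":[0,0,-0.1],"rot":[0,0,0],"gripper":1},{"dp":[0,0,-0.1],"rot":[0,0,0],"gripper":1},{"dp":[0,0,-0.1],"rot":[0,0,0],"gripper":1}]' 60
python3 -m handwheel '[{"dp":[0,0,-0.12],"rot":[0,0,0],"gripper":1},{"dp":[0,0,0],"rot":[0,0,0],"gripper":1}]' 60
python3 -c "
from knob import *
go([0.53,-0.04,0.28],88)"
```

```text
time_s: 4.88
ee_pos: [0.3893, 0.3426, 0.0579]
tcp_rot: [3.139, -0.0, 2.641]
ft_force: [-1.0, 12.6, -11.1]
opening: 0.0126
gripper_force: 59.6
time_s: 5.5
ee_pos: [0.3895, 0.3429, 0.0579]
tcp_rot: [3.139, -0.002, 2.227]
ft_force: [0.7, 15.3, -13.3]
opening: 0.0128
gripper_force: 59.3
[ 2.1646848   0.0584379  -0.18733455]
time_s: 6.12
ee_pos: [0.3893, 0.3411, 0.2094]
tcp_rot: [3.141, 0.0, 2.228]
ft_force: [1.4, -0.1, -0.1]
opening: 0.0852
gripper_force: 0.0
time_s: 6.38
ee_pos: [0.3904, 0.342, 0.2722]
tcp_rot: [3.133, 0.0, 2.228]
ft_force: [0.3, -0.3, -0.5]
opening: 0.0857
gripper_force: 0.0
knob ((0.3890884518623352, 0.34252655506134033), (0.013392921537160873, 0.04288836568593979), 37.465885162353516) [0.0802158  0.08137328] 420
box ((0.38913631439208984, 0.3417186439037323), (0.08495472371578217, 0.08023456484079361), 16.065996170043945)
dp [-0.7754 -0.244  -0.0225] m [ 0.1403 -0.3815  0.0108]
cur 37.7 d 50.3 rot [ 0.0037  0.0019 -0.839 ]
cur 37.7 d -129.7 rot [ 0.0023 -0.0045  2.161 ]
```

Knob moved 1.2 rad, to off. Next I look over the plate.

```bash

python3 -m handwheel '[{"dp":[0,0,0],"rot":[0,0,-0.168],"gripper":1},{"dp":[0,0,0],"rot":[0,0,-0.168],"gripper":1},{"dp":[0,0,0],"rot":[0,0,-0.168],"gripper":1},{"dp":[0,0,0],"rot":[0,0,-0.168],"gripper":1},{"dp":[0,0,0],"rot":[0,0,-0.168],"gripper":1}]' 
python3 -m handwheel '[{"dp":[-0.0439,-0.1076,-0.003],"rot":[0,0,0],"gripper":1},{"dp":[-0.0439,-0.1076,-0.003],"rot":[0,0,0],"gripper":1},{"dp":[-0.0439,-0.1076,-0.003],"rot":[0,0,0],"gripper":1},{"dp":[-0.0439,-0.1076,-0.003],"rot":[0,0,0],"gripper":1},{"dp":[-0.0439,-0.1076,-0.003],"rot":[0,0,0],"gripper":1}]'
python3 -m handwheel '[{"dp":[-0.0439,-0.1076,-0.003],"rot":[0,0,0],"gripper":1},{"dp":[-0.0439,-0.1076,-0.003],"rot":[0,0,0],"gripper":1},{"dp":[0,0,0],"rot":[0,0,0],"gripper":1},{"dp":[0,0,0],"rot":[0,0,0],"gripper":1}]'
cat > plate.py <<'E'
from h import *
def run(name):
    f=shot('wrist',name); c=cloud(f); I=f['image'].astype(int)
    B=(c[...,0]>.44)&(c[...,0]<.74)&(c[...,1]>-.27)&(c[...,1]<.25)
    m=B&(c[...,2]>.085)&(c[...,2]<.112)
    if m.sum()>20: 
        (x,y),r=cv2.minEnclosingCircle(c[m][:,:2].astype(np.float32)); print('tin',x,y,r,np.median(c[m][:,2]))
    w=B&(I.min(2)>165)&(abs(c[...,2]-.05)<.006); P=c[w][:,:2]
    print('white',w.sum(),cv2.minAreaRect(P.astype(np.float32)),'x',np.percentile(P[:,0],[.5,99.5]),'y',np.percentile(P[:,1],[.5,99.5]))
    s=(B&(I.max(2)<165)&(abs(c[...,2]-.059)<.005)).astype(np.uint8)
    n,_,st,ce=cv2.connectedComponentsWithStats(s)
    for k in range(1,n):
        if st[k,4]>12: print('blob',st[k,4],ce[k].round(),at_z(f,ce[k],.059)[0].round(3),st[k,2:4])
    print([(np.round(d['xy']).tolist(),round(d['confidence'],2),at_z(f,d['xy'],.055)[0,:2].round(3).tolist()) for d in env.search_frame('wrist','chip0')])
    return f,c
E
python3 -c "
from plate import *
f,c=run('p1')
P,r,s=tool();print(P)"
```

```text
time_s: 7.05
ee_pos: [0.3891, 0.341, 0.2658]
tcp_rot: [-3.14, -0.002, 3.114]
ft_force: [0.4, 0.2, 0.3]
opening: 0.0855
gripper_force: 0.0
time_s: 7.68
ee_pos: [0.49, 0.0669, 0.2736]
tcp_rot: [-3.141, -0.002, 3.108]
ft_force: [0.9, 0.8, 0.1]
opening: 0.0855
gripper_force: 0.0
time_s: 8.18
ee_pos: [0.5299, -0.0399, 0.2766]
tcp_rot: [3.141, -0.002, 3.108]
ft_force: [-0.2, 0.2, -0.5]
opening: 0.0853
gripper_force: 0.0
tin 0.5043104887008667 -0.043394990265369415 0.026598267257213593 0.0994499401817038
white 22658 ((0.6025451421737671, 0.0182550847530365), (0.2958962023258209, 0.2867482602596283), 87.45894622802734) x [0.45958704 0.67754113] y [-0.08302019  0.16670926]
blob 3657 [290. 149.] [0.512 0.01  0.059] [305 169]
blob 266 [339. 136.] [0.498 0.071 0.059] [21 21]
blob 326 [291. 139.] [0.5   0.011 0.059] [20 20]
blob 210 [237. 196.] [ 0.572 -0.061  0.059] [15 18]
blob 210 [245. 233.] [ 0.627 -0.051  0.059] [17 16]
blob 218 [292. 243.] [0.644 0.014 0.059] [20 19]
blob 958 [249. 266.] [ 0.678 -0.047  0.059] [166   7]
[([338.0, 137.0], 0.72, [0.499, 0.071]), ([244.0, 233.0], 0.66, [0.629, -0.054]), ([237.0, 195.0], 0.64, [0.572, -0.06]), ([292.0, 245.0], 0.61, [0.65, 0.015]), ([293.0, 139.0], 0.58, [0.5, 0.015]), ([29.0, 90.0], 0.18, [0.429, -0.306])]
[ 0.52997344 -0.03908613  0.27719855]
```

View pics/p1.png

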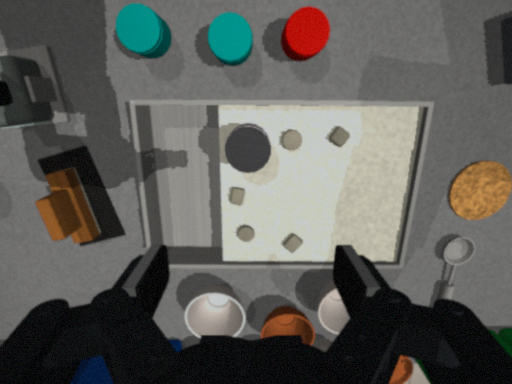

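Wrist view shows five stones at (340,136), (291,139), (237,196), (245,233) and (292,243), with the tin lid at (248,148) beside the -x rail. I take the tin with the closing axis along y, fingertips above stone height.

```bash

python3 -m handwheel '[{"dp":[0.051,-0.0103,0.1],"rot":[0,0,0],"gripper":1},{"dp":[0,0,0.1],"rot":[0,0,0],"gripper":1},{"dp":[0,0,0.1],"rot":[0,0,0],"gripper":1},{"dp":[0,0,0.08],"rot":[0,0,0],"gripper":1},{"dp":[0,0,0.04],"rot":[0,0,0],"gripper":1}]' 35
python3 -m handwheel '[{"dp":[0,0,0],"rot":[0,0,0],"gripper":-1},{"dp":[0,0,0],"rot":[0,0,0],"gripper":-1},{"dp":[0,0,0],"rot":[0,0,0],"gripper":-1},{"dp":[0,0,0],"rot":[0,0,0],"gripper":-1}]' 35
python3 - <<'E'
from h import *
f=shot('scene'); 
import fit
go([.595,.314,.2],None)
E
```

```text
time_s: 8.9
ee_pos: [0.5036, -0.0431, 0.0656]
tcp_rot: [3.141, -0.003, 3.11]
ft_force: [0.6, -0.1, 0.1]
opening: 0.0853
gripper_force: 0.0
time_s: 9.4
ee_pos: [0.5053, -0.0442, 0.0689]
tcp_rot: [3.142, 0.002, 3.108]
ft_force: [-1.3, 2.7, 7.4]
opening: 0.0525
gripper_force: 37.5
bed 9142 c [ 0.5925 -0.0057] s [0.376 0.282] a 87.9 z 0.0509
bedtop 1442 c [ 0.5887 -0.0057] s [0.376 0.273] a 87.7 z 0.0599
sw top 1145 c [0.3917 0.3432] s [0.092 0.084] a 17.3 z 0.0442
knob 195 c [0.3923 0.3428] s [0.016 0.051] a 34.4 z 0.0791
rib 118 c [ 0.5954 -0.3082] s [0.066 0.022] a 9.9 z 0.0727
foot 228 c [ 0.5962 -0.3042] s [0.111 0.04 ] a 5.9 z 0.0303
tin 380 c [ 0.5086 -0.0426] s [0.076 0.058] a 57.4 z 0.0993
grip top 114 c [ 0.4215 -0.3379] s [0.057 0.035] a 8.2 z 0.1354
head 409 c [ 0.4346 -0.3371] s [0.087 0.069] a 3.8 z 0.0602
coaster 1397 c [0.5986 0.3128] s [0.093 0.1  ] a 60.3 z 0.004
mat 531 c [ 0.5912 -0.3023] s [0.151 0.078] a 13.3 z 0.0052
dp [-0.1561  0.722  -0.2619] m [0.0897 0.3582 0.1311]
```

```bash

python3 -m handwheel '[{"dp":[0,0,-0.03],"rot":[0,0,0],"gripper":-1},{"dp":[0,0,-0.07],"rot":[0,0,0],"gripper":-1},{"dp":[0,0,-0.1],"rot":[0,0,0],"gripper":-1},{"dp":[-0.0192,0.09,0],"rot":[0,0,0],"gripper":-1},{"dp":[-0.0192,0.09,0],"rot":[0,0,0],"gripper":-1}]' 35
python3 -m handwheel '[{"dp":[-0.0192,0.09,0],"rot":[0,0,0],"gripper":-1},{"dp":[-0.0192,0.09,0],"rot":[0,0,0],"gripper":-1},{"dp":[-0.0192,0.09,0],"rot":[0,0,0],"gripper":-1},{"dp":[-0.0192,0.09,0],"rot":[0,0,0],"gripper":-1},{"dp":[-0.0192,0.09,0],"rot":[0,0,0],"gripper":-1}]' 35
python3 -m handwheel '[{"dp":[-0.0192,0.09,0],"rot":[0,0,0],"gripper":-1},{"dp":[0,0,0],"rot":[0,0,0],"gripper":-1}]' 35
cat > coast.py <<'E'
from h import *
f=shot('wrist','c1'); c=cloud(f); I=f['image'].astype(int)
m=(I[...,0]>I[...,2]+50)&(abs(c[...,2]-.005)<.006)&(np.hypot(c[...,0]-.595,c[...,1]-.313)<.075)
print('coaster',cv2.minEnclosingCircle(c[m][:,:2].astype(np.float32)),m.sum(),np.median(c[m][:,2]))
m=(np.hypot(c[...,0]-.595,c[...,1]-.313)<.075)&(c[...,2]>.045)&(c[...,2]<.062)
if m.sum()>30: print('tin',cv2.minEnclosingCircle(c[m][:,:2].astype(np.float32)),m.sum(),np.median(c[m][:,2]))
E
python3 -c "
from coast import *
print([ (np.round(d['xy']),d['mask'].sum()) for d in env.regions_of('wrist','tin')])
go([.594,.313,.0255],88)"
```

```text
time_s: 10.18
ee_pos: [0.5273, 0.0457, 0.1695]
tcp_rot: [3.142, 0.002, 3.107]
ft_force: [-0.3, -0.1, -1.4]
opening: 0.0527
gripper_force: 37.2
time_s: 10.8
ee_pos: [0.5825, 0.2696, 0.1688]
tcp_rot: [3.141, 0.001, 3.108]
ft_force: [0.5, 0.2, -1.3]
opening: 0.0529
gripper_force: 37.2
time_s: 11.05
ee_pos: [0.5931, 0.3154, 0.168]
tcp_rot: [3.141, 0.0, 3.111]
ft_force: [-1.1, -0.5, -0.8]
opening: 0.0526
gripper_force: 37.2
coaster ((0.5958965420722961, 0.3126155734062195), 0.048863399773836136) 4739 0.00449589361279501
[(array([250., 264.]), np.int64(11632))]
dp [-0.0015  0.0007  0.2851] m [ 0.0008  0.0003 -0.1426]
cur 88.1 d -0.1 rot [-0.0003 -0.      0.0019]
cur 88.1 d 179.9 rot [ 0.0000e+00 -4.0000e-04 -2.9981e+00]
```

View pics/c1.png

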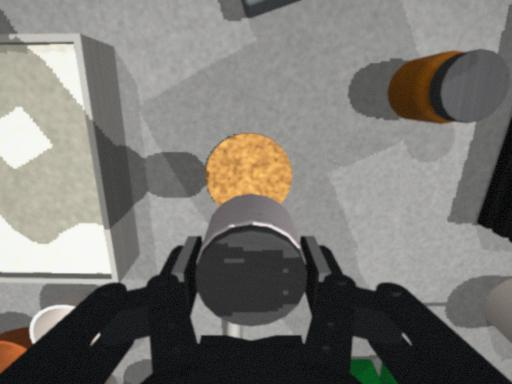

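The tin is held upright at (250,265) and the coaster is measured at (0.596,0.313). Lowering and releasing.

```bash

python3 -m handwheel '[{"dp":[-0.002,0,0.1],"rot":[0,0,0],"gripper":-1},{"dp":[0,0,0.1],"rot":[0,0,0],"gripper":-1},{"dp":[0,0,0.06],"rot":[0,0,0],"gripper":-1},{"dp":[0,0,0.0245],"rot":[0,0,0],"gripper":-1},{"dp":[0,0,0],"rot":[0,0,0],"gripper":-1}]' 35
python3 -m handwheel '[{"dp":[0,0,0],"rot":[0,0,0],"gripper":0.4},{"dp":[0,0,0],"rot":[0,0,0],"gripper":1},{"dp":[0,0,0],"rot":[0,0,0],"gripper":1},{"dp":[0,0,-0.1],"rot":[0,0,0],"gripper":1},{"dp":[0,0,-0.12],"rot":[0,0,0],"gripper":1}]' 35
python3 -m handwheel '[{"dp":[0,0,-0.12],"rot":[0,0,0],"gripper":1},{"dp":[0,0,-0.12],"rot":[0,0,0],"gripper":1},{"dp":[0,0,0],"rot":[0,0,0],"gripper":1}]' 35
python3 -c "
from coast import *
go([.56,-.31,.28],100)"
```

```text
time_s: 11.78
ee_pos: [0.5949, 0.3122, 0.0261]
tcp_rot: [3.141, 0.001, 3.107]
ft_force: [0.9, -0.8, -0.7]
opening: 0.053
gripper_force: 37.6
time_s: 12.4
ee_pos: [0.5939, 0.3125, 0.1359]
tcp_rot: [-3.141, -0.002, 3.108]
ft_force: [0.6, 0.5, 1.3]
opening: 0.0855
gripper_force: 0.0
time_s: 12.78
ee_pos: [0.5955, 0.3133, 0.2615]
tcp_rot: [3.137, 0.009, 3.108]
ft_force: [0.4, 1.3, -1.2]
opening: 0.0854
gripper_force: 0.0
coaster ((0.5959776639938354, 0.31201058626174927), 0.048690613359212875) 1997 0.004503920789393989
tin ((0.5942766666412354, 0.3119495213031769), 0.026525726541876793) 1379 0.054393208632508405
dp [ 0.028  -1.2476 -0.0469] m [-0.0348 -0.623   0.0222]
cur 88.1 d 11.9 rot [ 0.0015  0.0039 -0.1984]
cur 88.1 d -168.1 rot [ 5.7000e-03 -2.2000e-03  2.8016e+00]
```

```bash

python3 -m handwheel '[{"dp":[0.002,-0.1,-0.008],"rot":[0,0,0],"gripper":1},{"dp":[0.002,-0.1,-0.008],"rot":[0,0,0],"gripper":1},{"dp":[0.002,-0.1,-0.008],"rot":[0,0,0],"gripper":1},{"dp":[0.002,-0.1,-0.008],"rot":[0,0,0],"gripper":1},{"dp":[0.002,-0.1,-0.008],"rot":[0,0,0],"gripper":1}]' 
python3 -m handwheel '[{"dp":[0.025,-0.1,0],"rot":[0,0,0],"gripper":1},{"dp":[0.025,-0.05,0],"rot":[0,0,0],"gripper":1},{"dp":[0,0,0],"rot":[0,0,0],"gripper":1}]' 
cat >> plate.py <<'E'
def bed(f,c):
    I=f['image'].astype(int)
    B=(c[...,0]>.44)&(c[...,0]<.72)&(c[...,1]>-.24)&(c[...,1]<.2)
    m=B&(abs(c[...,2]-.060)<.004)&(I.max(2)-I.min(2)<25)
    n,l,st,ce=cv2.connectedComponentsWithStats(m.astype(np.uint8)); k=1+np.argmax(st[1:,4]); P=c[l==k]
    from scipy.optimize import least_squares
    # rail-top rectangle centreline: x +-113, y -213..153 (bed frame)
    def res(p):
        a=p[2]; Q=(P[:,:2]-p[:2])@np.array([[np.cos(a),-np.sin(a)],[np.sin(a),np.cos(a)]])
        return np.minimum.reduce([abs(abs(Q[:,0])-.113),abs(Q[:,1]-.153),abs(Q[:,1]+.213)])
    best=min((least_squares(res,[x,y,np.radians(-2)],loss='soft_l1',f_scale=.003) for x in (.57,.58,.59) for y in (.02,.03,.01)),key=lambda s:s.cost)
    p=best.x; a=p[2]; print('bed',p[:2].round(4),np.degrees(a).round(2),'cost',best.cost,'n',len(P),'resid',np.median(best.fun))
    return p
E
python3 -c "
from plate import *
f,c=run('p2'); p=bed(f,c); a=p[2]
for uv in [(px(f,[p[0]+x*np.cos(a)-y*np.sin(a),p[1]+x*np.sin(a)+y*np.cos(a),z])[0]).round(1) for x,y,z in [(.11,-.11,.05),(-.11,-.11,.05),(.11,.15,.06),(-.11,.15,.06),(-.11,-.21,.06)]]: print(uv)
go([.56,-.31,.28],100)"
```

```text
time_s: 13.45
ee_pos: [0.5805, 0.0615, 0.274]
tcp_rot: [-3.141, -0.002, 3.108]
ft_force: [-0.3, -0.1, 0.6]
opening: 0.0853
gripper_force: 0.0
time_s: 13.82
ee_pos: [0.5529, -0.0124, 0.2744]
tcp_rot: [3.142, -0.002, 3.106]
ft_force: [0.4, 0.5, -0.6]
opening: 0.0853
gripper_force: 0.0
white 20465 ((0.6017168164253235, 0.016868457198143005), (0.2960967421531677, 0.2830934226512909), 88.54056549072266) x [0.46254595 0.67763466] y [-0.0827721   0.15174128]
blob 4233 [258. 134.] [ 0.515 -0.003  0.059] [313 176]
blob 347 [269. 122.] [0.5   0.012 0.059] [21 22]
blob 273 [333. 137.] [0.521 0.09  0.059] [21 21]
blob 224 [215. 180.] [ 0.572 -0.06   0.059] [15 19]
blob 219 [225. 220.] [ 0.627 -0.051  0.059] [18 16]
blob 232 [273. 230.] [0.645 0.015 0.059] [21 20]
blob 923 [249. 253.] [ 0.679 -0.02   0.059] [168   6]
[([225.0, 220.0], 0.78, [0.63, -0.05]), ([272.0, 120.0], 0.67, [0.499, 0.015]), ([276.0, 230.0], 0.59, [0.647, 0.019]), ([331.0, 138.0], 0.53, [0.524, 0.089]), ([499.0, 30.0], 0.38, [0.406, 0.277])]
bed [0.569  0.0254] -2.13 cost 0.011002650726971847 n 3924 resid 0.00191275327387503
[201.2 248.3]
[191.8  85.6]
[384.5 251.8]
[411.   86.1]
[105.6  85.6]
dp [-0.0329 -0.5978 -0.0109] m [ 0.0064 -0.2993  0.0054]
cur 88.1 d 11.9 rot [ 0.0003 -0.001  -0.1987]
cur 88.1 d -168.1 rot [-1.5000e-03 -4.0000e-04  2.8013e+00]
```

View pics/p2.png

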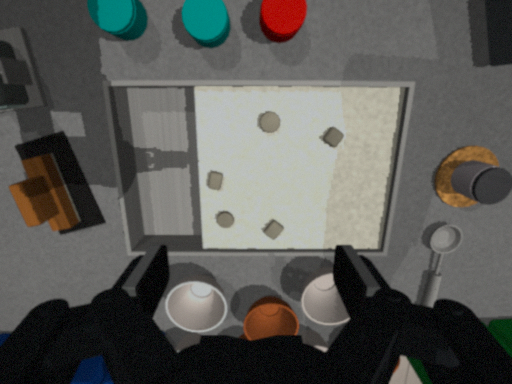

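Between pictures one stone moved, from (0.498,0.071) to (0.521,0.090), so that was the knock. All five stones are visible, and the bed fit (0.569,0.025,-2.1°) projects onto the plate's corners. On to the scraper.

```bash

python3 -m handwheel '[{"dp":[-0.006,-0.1,0],"rot":[0,0,0],"gripper":1},{"dp":[-0.006,-0.1,0],"rot":[0,0,0],"gripper":1},{"dp":[-0.006,-0.1,0],"rot":[0,0,0],"gripper":1},{"dp":[-0.006,-0.1,0],"rot":[0,0,0],"gripper":1},{"dp":[-0.006,-0.1,0],"rot":[0,0,0],"gripper":1}]' 
python3 -m handwheel '[{"dp":[0,-0.1,0],"rot":[0,0,0],"gripper":1},{"dp":[0,0,0],"rot":[0,0,-0.1],"gripper":1},{"dp":[0,0,0],"rot":[0,0,-0.1],"gripper":1},{"dp":[0,0,0],"rot":[0,0,0],"gripper":1}]' 
cat > scr.py <<'E'
from h import *
f=shot('wrist','s1'); c=cloud(f); I=f['image'].astype(int)
b=(c[...,0]>.49)&(c[...,0]<.7)&(c[...,1]>-.4)&(c[...,1]<-.22)
w=I[...,0]>I[...,2]+30
def rect(m,n): print(n,m.sum(),[np.round(x,4) for x in cv2.minAreaRect(c[m][:,:2].astype(np.float32))],np.median(c[m][:,2]))
rect(b&w&(c[...,2]>.068)&(c[...,2]<.080),'rib')
rect(b&w&(c[...,2]>.025)&(c[...,2]<.034),'foot')
m=b&(I.max(2)<60)&(abs(c[...,2]-.004)<.005)
n,l,st,ce=cv2.connectedComponentsWithStats((m|(b&w&(c[...,2]>.0))).astype(np.uint8)); k=1+np.argmax(st[1:,4]); rect((l==k)&(abs(c[...,2]-.004)<.005),'mat')
E
python3 -c "
from scr import *
go([.596,-.308,.037],100)"
```

```text
time_s: 14.55
ee_pos: [0.5609, -0.2619, 0.2746]
tcp_rot: [3.141, -0.001, 3.11]
ft_force: [0.9, 0.2, 0.0]
opening: 0.0852
gripper_force: 0.0
time_s: 15.05
ee_pos: [0.5593, -0.3105, 0.2746]
tcp_rot: [3.141, -0.001, -2.965]
ft_force: [0.3, 0.1, 0.5]
opening: 0.0853
gripper_force: 0.0
rib 717 [array([ 0.5928, -0.3104]), array([0.0593, 0.0195]), np.float64(10.1206)] 0.07323810768840566
foot 809 [array([ 0.5931, -0.3097]), array([0.1099, 0.0294]), np.float64(9.531)] 0.029512063112399234
mat 3366 [array([ 0.5868, -0.304 ]), array([0.1481, 0.0781]), np.float64(13.2273)] 0.003517376369601033
dp [-0.0737 -0.008   0.4754] m [ 0.0368  0.0026 -0.2377]
cur 100.0 d -0.0 rot [ 0.0005 -0.0005  0.0004]
cur 100.0 d 180.0 rot [ 8.0000e-04  9.0000e-04 -2.9996e+00]
```

View pics/s1.png

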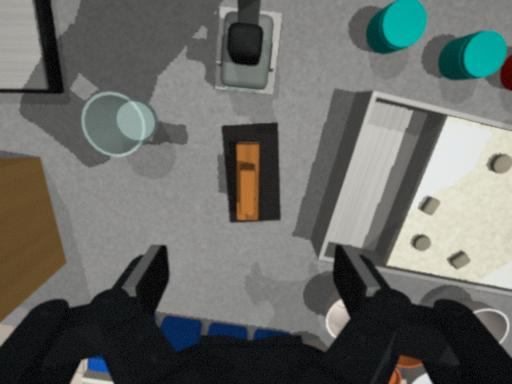

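Scraper at pixel (248,180) measures (0.593,-0.310) at 10°; the mat's centre is (0.587,-0.304). Grasping the rib.

```bash

python3 -m handwheel '[{"dp":[-0.0668,-0.011,0.1],"rot":[0,0,0],"gripper":1},{"dp":[0,0,0.12],"rot":[0,0,0],"gripper":1},{"dp":[0,0,0.12],"rot":[0,0,0],"gripper":1},{"dp":[0,0,0.09],"rot":[0,0,0],"gripper":0},{"dp":[0,0,0.0454],"rot":[0,0,0],"gripper":0}]' 80
python3 -m handwheel '[{"dp":[0,0,0],"rot":[0,0,0],"gripper":-1},{"dp":[0,0,0],"rot":[0,0,0],"gripper":-1},{"dp":[0,0,0],"rot":[0,0,0],"gripper":-1},{"dp":[0,0,0],"rot":[0,0,0],"gripper":-1},{"dp":[0,0,0],"rot":[0,0,0],"gripper":-1}]' 80
python3 -c "
from h import *
P,r,s=tool();print(P)
a=np.radians(-2.13);p=np.array([.569,.0254])
for x,y in[(-.045,.115),(-.045,-.13),(.045,.07),(.045,-.13)]: print(x,y,(p+[x*np.cos(a)-y*np.sin(a),x*np.sin(a)+y*np.cos(a)]).round(4))
"
```

```text
time_s: 15.72
ee_pos: [0.5918, -0.3096, 0.0343]
tcp_rot: [3.139, -0.003, -2.967]
ft_force: [0.8, 0.1, 0.7]
opening: 0.0515
gripper_force: 0.0
time_s: 16.35
ee_pos: [0.5926, -0.311, 0.0381]
tcp_rot: [-3.141, 0.0, -2.966]
ft_force: [-0.4, 0.6, -0.0]
opening: 0.0188
gripper_force: 81.7
[ 0.59256162 -0.31103703  0.03810092]
-0.045 0.115 [0.5283 0.142 ]
-0.045 -0.13 [ 0.5192 -0.1028]
0.045 0.07 [0.6166 0.0937]
0.045 -0.13 [ 0.6091 -0.1062]
```

```bash

python3 -m handwheel '[{"dp":[0,0,-0.04],"rot":[0,0,0],"gripper":-1},{"dp":[0,0,-0.1],"rot":[0,0,0],"gripper":-1},{"dp":[0,0,-0.1],"rot":[0,0,0],"gripper":-1},{"dp":[0,0,0],"rot":[0,0,0.1],"gripper":-1},{"dp":[0,0,0],"rot":[0,0,0.1017],"gripper":-1}]' 100
python3 -m handwheel '[{"dp":[0.0162,0.09,0],"rot":[0,0,0],"gripper":-1},{"dp":[0.0162,0.09,0],"rot":[0,0,0],"gripper":-1},{"dp":[0.0162,0.09,0],"rot":[0,0,0],"gripper":-1},{"dp":[0.0162,0.09,0],"rot":[0,0,0],"gripper":-1},{"dp":[0.0162,0.09,0],"rot":[0,0,0],"gripper":-1}]' 
python3 -m handwheel '[{"dp":[0.0162,0.09,0],"rot":[0,0,0],"gripper":-1},{"dp":[0.0162,0.09,0],"rot":[0,0,0],"gripper":-1},{"dp":[0.0162,0.09,0],"rot":[0,0,0],"gripper":-1},{"dp":[0.0162,0.09,0],"rot":[0,0,0],"gripper":-1},{"dp":[0.0162,0.09,0],"rot":[0,0,0],"gripper":-1}]' 
python3 -m handwheel '[{"dp":[0,0,0],"rot":[0,0,0],"gripper":-1},{"dp":[0,0,0],"rot":[0,0,0],"gripper":-1}]' 
python3 -c "
from h import *
go([.5283,.142,.0856],87.87)
f=shot('scene','sc2'); f=shot('side','sd2'); d=env.search_frame('side','chip0'); print([(at_z(f,e['xy'],.057)[0].round(3),round(e['confidence'],2)) for e in d])
c=cloud(f);m=(abs(c[...,0]-.528)<.07)&(abs(c[...,1]-.142)<.05)&(c[...,2]>.10)&(c[...,2]<.16)&(f['image'][...,0].astype(int)>f['image'][...,2]+30)
print('scraper zmin',np.percentile(c[m],[2,98],axis=0))
"
```

```text
time_s: 16.98
ee_pos: [0.5927, -0.311, 0.16]
tcp_rot: [-3.14, 0.002, 3.103]
ft_force: [-0.5, 0.7, -3.0]
opening: 0.0191
gripper_force: 97.8
time_s: 17.6
ee_pos: [0.5597, -0.0833, 0.1593]
tcp_rot: [-3.141, 0.002, 3.106]
ft_force: [1.1, 0.2, -1.9]
opening: 0.0186
gripper_force: 98.1
time_s: 18.23
ee_pos: [0.5272, 0.1431, 0.1593]
tcp_rot: [3.141, 0.002, 3.106]
ft_force: [0.0, 0.1, -2.5]
opening: 0.0191
gripper_force: 98.1
time_s: 18.48
ee_pos: [0.5275, 0.1414, 0.1586]
tcp_rot: [3.142, 0.001, 3.107]
ft_force: [-0.2, 0.5, -3.1]
opening: 0.0189
gripper_force: 98.2
dp [-0.0014  0.0013  0.146 ] m [ 0.0008  0.0006 -0.073 ]
cur 88.0 d -0.1 rot [0.0001 0.0011 0.0022]
cur 88.0 d 179.9 rot [-1.7000e-03  1.0000e-04 -2.9978e+00]
[(array([0.523, 0.092, 0.057]), 0.47)]
scraper zmin [[0.47460658 0.12907297 0.1283333 ]
 [0.58274173 0.15865551 0.15714942]]
```

```bash

python3 -m handwheel '[{"dp":[0,0,0.08],"rot":[0,0,0],"gripper":-1},{"dp":[0,0,0.05],"rot":[0,0,0],"gripper":-1},{"dp":[0,0,0.016],"rot":[0,0,0],"gripper":-1},{"dp":[0,0,0],"rot":[0,0,0],"gripper":-1},{"dp":[0,0,0],"rot":[0,0,0],"gripper":-1}]' 
python3 -m handwheel '[{"dp":[0,-0.03,0],"rot":[0,0,0],"gripper":-1},{"dp":[0,-0.04,0],"rot":[0,0,0],"gripper":-1},{"dp":[0,-0.04,0],"rot":[0,0,0],"gripper":-1},{"dp":[0,-0.04,0],"rot":[0,0,0],"gripper":-1},{"dp":[0,-0.04,0],"rot":[0,0,0],"gripper":-1}]'
python3 -c "
from h import *
f=shot('side','sd3'); go([.5192,-.1028,.0856],87.87)
d=env.search_frame('side','chip0'); print([(at_z(f,e['xy'],.057)[0].round(3),round(e['confidence'],2)) for e in d])"
```

```text
time_s: 19.25
ee_pos: [0.5278, 0.1414, 0.0854]
tcp_rot: [3.141, 0.001, 3.106]
ft_force: [-0.6, -0.2, -2.2]
opening: 0.0188
gripper_force: 98.3
time_s: 19.88
ee_pos: [0.5238, 0.0448, 0.0847]
tcp_rot: [-3.142, 0.0, 3.106]
ft_force: [-1.1, -0.3, -2.0]
opening: 0.019
gripper_force: 98.3
dp [-0.0016 -0.2917 -0.0017] m [-0.0046 -0.1458  0.0009]
cur 87.9 d -0.0 rot [-0.0005 -0.0001  0.0002]
cur 87.9 d 180.0 rot [ 1.0000e-04 -9.0000e-04 -2.9998e+00]
[]
```

```bash

python3 -m handwheel '[{"dp":[0,-0.04,0],"rot":[0,0,0],"gripper":-1},{"dp":[0,-0.04,0],"rot":[0,0,0],"gripper":-1},{"dp":[0,-0.04,0],"rot":[0,0,0],"gripper":-1},{"dp":[0,-0.04,0],"rot":[0,0,0],"gripper":-1},{"dp":[0,-0.03,0],"rot":[0,0,0],"gripper":-1}]'
python3 -m handwheel '[{"dp":[0,-0.03,0],"rot":[0,0,0],"gripper":-1},{"dp":[0,-0.03,0],"rot":[0,0,0],"gripper":-1},{"dp":[0,-0.03,0],"rot":[0,0,0],"gripper":-1},{"dp":[0,-0.012,0],"rot":[0,0,0],"gripper":-1},{"dp":[0,0,0],"rot":[0,0,0],"gripper":-1}]'
python3 -m handwheel '[{"dp":[0,0,-0.05],"rot":[0,0,0],"gripper":-1},{"dp":[0,0,-0.1],"rot":[0,0,0],"gripper":-1},{"dp":[0,0.1,-0.05],"rot":[0,0,0],"gripper":-1},{"dp":[0,0.1,0],"rot":[0,0,0],"gripper":-1},{"dp":[0,0,0],"rot":[0,0,0],"gripper":-1}]'
python3 -c "
from h import *
f=shot('scene','sc4')
for cam in('scene','wrist'):
  if cam=='wrist': f=shot('wrist','w4')
  print([(at_depth(f,e['xy'])[0].round(3),round(e['confidence'],2)) for e in env.search_frame(cam,'chip0')])
import cv2
a=cv2.imread('pics/sc4.png')[110:290,150:350]; cv2.imwrite('pics/sc4c.png',cv2.resize(a,None,fx=3.2,fy=3.2,interpolation=cv2.INTER_CUBIC))
go([.6166,.0937,.0856],87.87)"
```

```text
time_s: 20.6
ee_pos: [0.5205, -0.0492, 0.0847]
tcp_rot: [3.142, 0.0, 3.106]
ft_force: [0.1, -0.1, -1.9]
opening: 0.0186
gripper_force: 98.5
time_s: 21.22
ee_pos: [0.5188, -0.0995, 0.0846]
tcp_rot: [3.142, -0.0, 3.106]
ft_force: [-0.5, 0.3, -2.7]
opening: 0.0187
gripper_force: 98.4
time_s: 21.85
ee_pos: [0.5222, 0.0038, 0.1849]
tcp_rot: [3.141, 0.0, 3.11]
ft_force: [-0.2, -1.0, -1.8]
opening: 0.0192
gripper_force: 98.6
[(array([0.532, 0.471, 0.064]), 0.49)]
[(array([ 0.522, -0.096,  0.026]), 0.77), (array([ 0.498, -0.095,  0.03 ]), 0.54), (array([ 0.571, -0.099,  0.023]), 0.52)]
dp [-0.1818  0.1937  0.1976] m [ 0.0943  0.0936 -0.0989]
cur 88.0 d -0.1 rot [-0.0001 -0.0003  0.0015]
cur 88.0 d 179.9 rot [ 5.0000e-04 -2.0000e-04 -2.9985e+00]
```

View pics/sc4c.png

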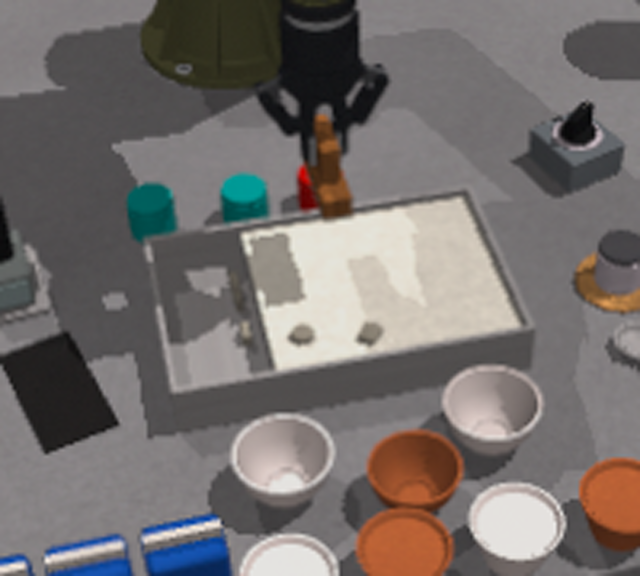

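Three stones lie in the trough just below the edge, around pixel (240,300) of the crop. Two remain on the plate at (302,334) and (370,332). Second lane.

```bash

python3 -m handwheel '[{"dp":[-0.0957,0.077,0],"rot":[0,0,0],"gripper":-1},{"dp":[-0.0957,0.077,0],"rot":[0,0,0],"gripper":-1},{"dp":[0,0,0.1],"rot":[0,0,0],"gripper":-1},{"dp":[0,0,0.07],"rot":[0,0,0],"gripper":-1},{"dp":[0,0,0.0286],"rot":[0,0,0],"gripper":-1}]'
python3 -m handwheel '[{"dp":[0,0,0],"rot":[0,0,0],"gripper":-1},{"dp":[0,0,0],"rot":[0,0,0],"gripper":-1},{"dp":[0,-0.03,0],"rot":[0,0,0],"gripper":-1},{"dp":[0,-0.04,0],"rot":[0,0,0],"gripper":-1},{"dp":[0,-0.04,0],"rot":[0,0,0],"gripper":-1}]'
python3 -m handwheel '[{"dp":[0,-0.04,0],"rot":[0,0,0],"gripper":-1},{"dp":[0,-0.04,0],"rot":[0,0,0],"gripper":-1},{"dp":[0,-0.04,0],"rot":[0,0,0],"gripper":-1},{"dp":[0,-0.04,0],"rot":[0,0,0],"gripper":-1},{"dp":[0,-0.03,0],"rot":[0,0,0],"gripper":-1}]'
python3 -m handwheel '[{"dp":[0,-0.03,0],"rot":[0,0,0],"gripper":-1},{"dp":[0,-0.03,0],"rot":[0,0,0],"gripper":-1},{"dp":[0,0,0],"rot":[0,0,0],"gripper":-1}]'
python3 -m handwheel '[{"dp":[0,0,-0.05],"rot":[0,0,0],"gripper":-1},{"dp":[0,0,-0.1],"rot":[0,0,0],"gripper":-1},{"dp":[0.1,0,-0.05],"rot":[0,0,0],"gripper":-1},{"dp":[0.1,0,0],"rot":[0,0,0],"gripper":-1},{"dp":[0,0,0],"rot":[0,0,0],"gripper":-1}]'
python3 -c "
from h import *
f=shot('scene','sc5')
for cam in('scene','wrist','side'):
  if cam!='scene': f=shot(cam,cam+'5')
  print([(at_depth(f,e['xy'])[0].round(3),round(e['confidence'],2)) for e in env.search_frame(cam,'chip0')])
import cv2
a=cv2.imread('pics/sc5.png')[150:270,170:350]; b=cv2.imread('pics/wrist5.png'); cv2.imwrite('pics/sc5c.png',np.vstack([cv2.resize(a,(512,341),interpolation=cv2.INTER_CUBIC),b[:250]]))
go([.5868,-.304,.16],103)"
```

```text
time_s: 22.68
ee_pos: [0.6199, 0.0736, 0.0836]
tcp_rot: [3.142, -0.004, 3.105]
ft_force: [-49.8, 17.4, 91.8]
opening: 0.019
gripper_force: 113.2
time_s: 23.3
ee_pos: [0.6187, 0.0174, 0.0855]
tcp_rot: [-3.142, 0.0, 3.106]
ft_force: [-0.6, -0.1, -1.9]
opening: 0.0191
gripper_force: 100.4
time_s: 23.92
ee_pos: [0.6153, -0.077, 0.0853]
tcp_rot: [-3.142, -0.0, 3.106]
ft_force: [0.1, 0.2, -1.7]
opening: 0.0186
gripper_force: 100.3
time_s: 24.3
ee_pos: [0.6143, -0.1066, 0.0853]
tcp_rot: [-3.142, 0.0, 3.105]
ft_force: [-0.6, 0.4, -1.4]
opening: 0.0193
gripper_force: 100.3
time_s: 24.92
ee_pos: [0.5121, -0.1013, 0.1856]
tcp_rot: [3.141, -0.001, 3.107]
ft_force: [0.1, 0.4, -1.6]
opening: 0.019
gripper_force: 100.4
[]
[]
[]
dp [-0.1574 -0.3988  0.0501] m [ 0.0717 -0.202  -0.0251]
cur 88.0 d 15.0 rot [ 1.000e-04 -1.000e-04 -2.499e-01]
cur 88.0 d -165.0 rot [-2.0000e-04 -1.0000e-04  2.7501e+00]
```

View pics/sc5c.png

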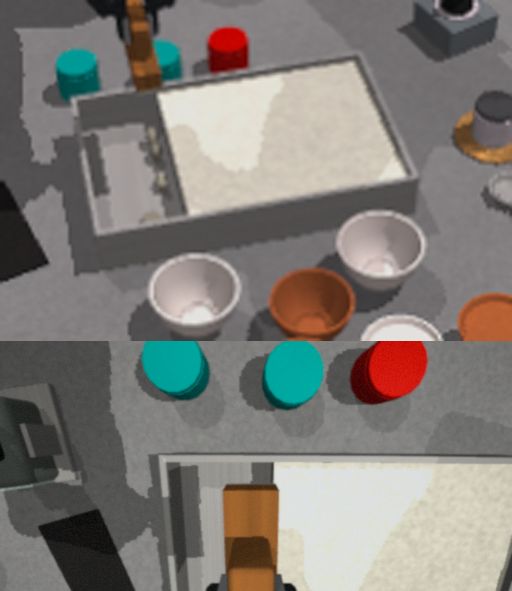

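Plate is clear, with the stones lying in the trough along the edge. The plate touch-down peaked at 92 N, so I'll lower more gently. Taking the scraper back to its mat.

```bash

python3 -m handwheel '[{"dp":[-0.0394,-0.0997,0],"rot":[0,0,0],"gripper":-1},{"dp":[-0.0394,-0.0997,0],"rot":[0,0,0],"gripper":-1},{"dp":[-0.0394,-0.0997,0],"rot":[0,0,0],"gripper":-1},{"dp":[-0.0394,-0.0997,0],"rot":[0,0,0],"gripper":-1},{"dp":[0,0,0],"rot":[0,0,-0.125],"gripper":-1}]'
python3 -m handwheel '[{"dp":[0,0,0],"rot":[0,0,-0.125],"gripper":-1},{"dp":[0,0,0.1],"rot":[0,0,0],"gripper":-1},{"dp":[0,0,0],"rot":[0,0,0],"gripper":-1},{"dp":[0,0,0],"rot":[0,0,0],"gripper":-1}]'
python3 -c "
from h import *
go([.5868,-.304,.0390],103)
f=shot('side'); c=cloud(f);I=f['image'].astype(int);m=(abs(c[...,0]-.587)<.08)&(abs(c[...,1]+.304)<.06)&(c[...,2]>.06)&(c[...,2]<.2)&(I[...,0]>I[...,2]+30)
print(np.percentile(c[m],[1,99],axis=0).round(3))
"
```

```text
time_s: 25.85
ee_pos: [0.5865, -0.3073, 0.1834]
tcp_rot: [3.141, -0.001, -3.046]
ft_force: [-0.3, 1.5, -3.4]
opening: 0.0189
gripper_force: 100.5
time_s: 26.35
ee_pos: [0.5869, -0.3044, 0.1367]
tcp_rot: [-3.141, 0.001, -2.915]
ft_force: [-1.0, -0.2, -1.5]
opening: 0.0186
gripper_force: 100.2
dp [1.000e-04 1.000e-03 1.955e-01] m [-0.0001  0.0004 -0.0977]
cur 103.0 d 0.0 rot [-0.0008  0.0008 -0.0002]
cur 103.0 d -180.0 rot [1.3000e-03 1.3000e-03 2.9998e+00]
[[ 0.535 -0.326  0.107]
 [ 0.638 -0.27   0.183]]
```

```bash

python3 -m handwheel '[{"dp":[0,0,0.08],"rot":[0,0,0],"gripper":-1},{"dp":[0,0,0.06],"rot":[0,0,0],"gripper":-1},{"dp":[0,0,0.03],"rot":[0,0,0],"gripper":-1},{"dp":[0,0,0.018],"rot":[0,0,0],"gripper":-1},{"dp":[0,0,0.006],"rot":[0,0,0],"gripper":-1}]'
python3 -m handwheel '[{"dp":[0,0,0],"rot":[0,0,0],"gripper":-1},{"dp":[0,0,0],"rot":[0,0,0],"gripper":-1}]' 30
python3 -m handwheel '[{"dp":[0,0,0],"rot":[0,0,0],"gripper":0},{"dp":[0,0,0],"rot":[0,0,0],"gripper":0},{"dp":[0,0,-0.04],"rot":[0,0,0],"gripper":0},{"dp":[0,0,-0.1],"rot":[0,0,0],"gripper":1},{"dp":[0,0,-0.12],"rot":[0,0,0],"gripper":1}]' 35
python3 -m handwheel '[{"dp":[0.05,0,-0.12],"rot":[0,0,0],"gripper":1},{"dp":[0,0,-0.1],"rot":[0,0,0],"gripper":1},{"dp":[0,0,0],"rot":[0,0,0],"gripper":1},{"dp":[0,0,0],"rot":[0,0,0],"gripper":1}]' 35
python3 -c "
from scr import *
go([.50,-.12,.3],88)"
```

```text
time_s: 27.02
ee_pos: [0.5866, -0.3044, 0.0391]
tcp_rot: [-3.141, 0.001, -2.915]
ft_force: [-0.4, 0.0, -1.7]
opening: 0.0191
gripper_force: 100.5
time_s: 27.28
ee_pos: [0.5865, -0.3043, 0.0392]
tcp_rot: [-3.141, 0.001, -2.915]
ft_force: [0.6, -0.4, -1.7]
opening: 0.0191
gripper_force: 100.5
time_s: 27.9
ee_pos: [0.5859, -0.3039, 0.1707]
tcp_rot: [3.141, -0.0, -2.915]
ft_force: [0.6, -0.1, 0.2]
opening: 0.0771
gripper_force: 0.0
time_s: 28.4
ee_pos: [0.5626, -0.3093, 0.2764]
tcp_rot: [-3.141, 0.0, -2.915]
ft_force: [0.1, 0.6, 0.1]
opening: 0.0852
gripper_force: 0.0
rib 698 [array([ 0.5866, -0.3053]), array([0.0598, 0.0199]), np.float64(12.5418)] 0.0732668769784458
foot 862 [array([ 0.5872, -0.3053]), array([0.1108, 0.03  ]), np.float64(12.7372)] 0.029463079833504324
mat 3315 [array([ 0.586 , -0.3042]), array([0.1473, 0.0783]), np.float64(13.2653)] 0.0034548724948709197
dp [ 0.0367  0.397  -0.0486] m [-0.0625  0.1893  0.0245]
cur 103.0 d -15.0 rot [ 0.0007 -0.0009  0.2499]
cur 103.0 d 165.0 rot [ 1.3000e-03  1.0000e-03 -2.7501e+00]
```

Scraper stands centred on the mat at 12.6°. Next I inspect the trough, then go to the tin.

```bash

python3 -m handwheel '[{"dp":[0.009,0.099,-0.01],"rot":[0,0,0],"gripper":1},{"dp":[0.009,0.099,-0.01],"rot":[0,0,0],"gripper":1},{"dp":[0.009,0.099,0],"rot":[0,0,0],"gripper":1},{"dp":[0.009,0.099,0],"rot":[0,0,0.125],"gripper":1},{"dp":[0,0,0],"rot":[0,0,0.125],"gripper":1}]'
python3 -m handwheel '[{"dp":[0,0,0],"rot":[0,0,0],"gripper":1},{"dp":[0,0,0],"rot":[0,0,0],"gripper":1}]'
python3 -c "
from plate import *
f=shot('wrist','t1')
print([(e['xy'],at_depth(f,e['xy'])[0].round(3),round(e['confidence'],2)) for e in env.search_frame('wrist','chip0')])
f=shot('wrist')
e=env.regions_of('wrist','tin'); print([(d['xy'],at_depth(f,d['xy'])[0].round(3)) for d in e])
a=cv2.imread('pics/t1.png')[60:300,60:360]; cv2.imwrite('pics/t1c.png',cv2.resize(a,None,fx=2.4,fy=2.4,interpolation=cv2.INTER_CUBIC))
go([.56,.312,.27],88)
"
```

```text
time_s: 29.08
ee_pos: [0.4999, -0.118, 0.2857]
tcp_rot: [3.141, -0.001, 3.105]
ft_force: [0.1, -0.3, -0.3]
opening: 0.0855
gripper_force: 0.0
time_s: 29.32
ee_pos: [0.5007, -0.121, 0.2854]
tcp_rot: [3.141, -0.001, 3.109]
ft_force: [-0.0, -0.1, 0.5]
opening: 0.0855
gripper_force: 0.0
[([265.4, 251.4], array([ 0.652, -0.103,  0.025]), 0.56), ([269.0, 155.8], array([ 0.498, -0.096,  0.031]), 0.53), ([251.4, 232.2], array([ 0.623, -0.124,  0.013]), 0.43), ([265.1, 174.2], array([ 0.526, -0.101,  0.025]), 0.4)]
[([361.2, 57.7], array([0.378, 0.016, 0.051])), ([293.5, 62.1], array([ 0.38 , -0.065,  0.048])), ([510.7, 209.1], array([0.598, 0.285, 0.014]))]
dp [-0.0885  0.8695  0.0315] m [ 0.0593  0.433  -0.0157]
cur 88.0 d -0.0 rot [ 0.0001 -0.0005  0.0003]
cur 88.0 d 180.0 rot [ 8.0000e-04  2.0000e-04 -2.9997e+00]
```

View pics/t1c.png

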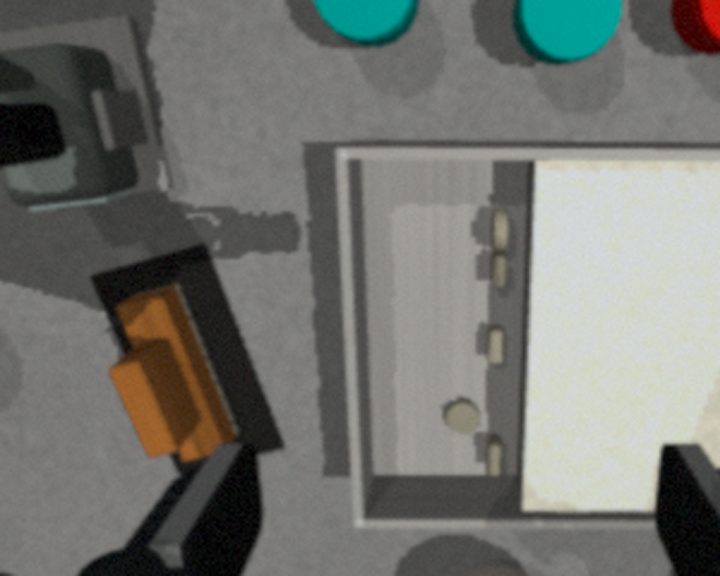

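All five stones are in the trough: four on edge along the plate wall (crop x≈495, y 230–457) and one flat at (461,415). Going to the tin.

```bash

python3 -m handwheel '[{"dp":[-0.0098,0.0966,0.0035],"rot":[0,0,0],"gripper":1},{"dp":[-0.0098,0.0966,0.0035],"rot":[0,0,0],"gripper":1},{"dp":[-0.0098,0.0966,0.0035],"rot":[0,0,0],"gripper":1},{"dp":[-0.0098,0.0966,0.0035],"rot":[0,0,0],"gripper":1},{"dp":[-0.0098,0.0966,0.0035],"rot":[0,0,0],"gripper":1}]'
python3 -m handwheel '[{"dp":[-0.0098,0.0966,0.0035],"rot":[0,0,0],"gripper":1},{"dp":[-0.0098,0.0966,0.0035],"rot":[0,0,0],"gripper":1},{"dp":[-0.0098,0.0966,0.0035],"rot":[0,0,0],"gripper":1},{"dp":[-0.0098,0.0966,0.0035],"rot":[0,0,0],"gripper":1},{"dp":[0,0,0],"rot":[0,0,0],"gripper":1}]'
python3 -c "
from coast import *
go([.5943,.312,.0245],88)"
```

```text
time_s: 30.15
ee_pos: [0.5338, 0.1213, 0.2772]
tcp_rot: [-3.142, 0.0, 3.107]
ft_force: [1.0, 0.2, -0.1]
opening: 0.0855
gripper_force: 0.0
time_s: 30.78
ee_pos: [0.5597, 0.3148, 0.2689]
tcp_rot: [-3.141, -0.001, 3.11]
ft_force: [-1.0, -0.4, -0.0]
opening: 0.0852
gripper_force: 0.0
coaster ((0.5957348942756653, 0.31250348687171936), 0.04868193715810776) 1674 0.004524990871214385
tin ((0.594157874584198, 0.3116459250450134), 0.02659810148179531) 1232 0.05436013505864129
dp [-6.930e-02  3.000e-04  4.895e-01] m [ 0.0344 -0.0011 -0.2448]
cur 88.1 d -0.1 rot [-0.0006 -0.0011  0.0019]
cur 88.1 d 179.9 rot [ 1.7000e-03 -1.0000e-03 -2.9981e+00]
```

```bash

python3 -m handwheel '[{"dp":[-0.0693,0,0.1],"rot":[0,0,0],"gripper":1},{"dp":[0,0,0.12],"rot":[0,0,0],"gripper":1},{"dp":[0,0,0.12],"rot":[0,0,0],"gripper":1},{"dp":[0,0,0.1],"rot":[0,0,0],"gripper":1},{"dp":[0,0,0.0495],"rot":[0,0,0],"gripper":1}]' 45
python3 -m handwheel '[{"dp":[0,0,0],"rot":[0,0,0],"gripper":-1},{"dp":[0,0,0],"rot":[0,0,0],"gripper":-1},{"dp":[0,0,0],"rot":[0,0,0],"gripper":-1},{"dp":[0,0,0],"rot":[0,0,0],"gripper":-1}]' 45
python3 -m handwheel '[{"dp":[0,0,-0.05],"rot":[0,0,0],"gripper":-1},{"dp":[0,0,-0.1],"rot":[0,0,0],"gripper":-1},{"dp":[0,0,-0.1],"rot":[0,0,0],"gripper":-1},{"dp":[0,0,-0.04],"rot":[0,0,0],"gripper":-1},{"dp":[0.0052,-0.0891,0],"rot":[0,0,0],"gripper":-1}]' 45
python3 -m handwheel '[{"dp":[0.0052,-0.0891,0],"rot":[0,0,0],"gripper":-1},{"dp":[0.0052,-0.0891,0],"rot":[0,0,0],"gripper":-1},{"dp":[0.0052,-0.0891,0],"rot":[0,0,0],"gripper":-1},{"dp":[0.0052,-0.0891,0],"rot":[0,0,0],"gripper":-1},{"dp":[0.0052,-0.0891,0],"rot":[0,0,0],"gripper":-1}]' 45
python3 -m handwheel '[{"dp":[0,0,0],"rot":[0,0,0],"gripper":-1},{"dp":[0,0,0],"rot":[0,0,0],"gripper":-1}]' 45
python3 -c "
from h import *
go([.5697,.0454,.0708],88)
f=shot('side'); c=cloud(f);m=(abs(c[...,0]-.57)<.05)&(abs(c[...,1]-.045)<.05)&(c[...,2]>.08)&(c[...,2]<.2)
z=c[m][:,2]; print(np.percentile(c[m],[1,50,99],axis=0).round(3),m.sum())
f=shot('side','sd6')
"
```

```text
time_s: 31.45
ee_pos: [0.5939, 0.3091, 0.0226]
tcp_rot: [-3.14, -0.003, 3.106]
ft_force: [0.2, -0.3, 0.2]
opening: 0.0855
gripper_force: 0.0
time_s: 31.95
ee_pos: [0.5957, 0.3111, 0.0276]
tcp_rot: [3.141, 0.003, 3.106]
ft_force: [0.7, -1.7, 6.9]
opening: 0.0525
gripper_force: 48.0
time_s: 32.58
ee_pos: [0.5905, 0.268, 0.1718]
tcp_rot: [3.14, 0.002, 3.109]
ft_force: [1.1, -0.6, -2.0]
opening: 0.0523
gripper_force: 47.5
time_s: 33.2
ee_pos: [0.569, 0.043, 0.1699]
tcp_rot: [-3.142, -0.001, 3.107]
ft_force: [-0.7, -0.8, -1.5]
opening: 0.052
gripper_force: 47.5
time_s: 33.45
ee_pos: [0.5696, 0.0447, 0.1702]
tcp_rot: [3.141, -0.001, 3.106]
ft_force: [-0.6, -0.3, -0.8]
opening: 0.0523
gripper_force: 47.5
dp [-0.0003  0.0014  0.1987] m [ 0.0001  0.0007 -0.0994]
cur 88.0 d 0.0 rot [ 0.0001 -0.0006 -0.0005]
cur 88.0 d -180.0 rot [-9.0000e-04 -2.0000e-04  2.9995e+00]
[[0.544 0.019 0.15 ]
 [0.56  0.064 0.181]
 [0.594 0.086 0.199]] 387
```

```bash

python3 -m handwheel '[{"dp":[0,0,0.07],"rot":[0,0,0],"gripper":-1},{"dp":[0,0,0.07],"rot":[0,0,0],"gripper":-1},{"dp":[0,0,0.035],"rot":[0,0,0],"gripper":-1},{"dp":[0,0,0.014],"rot":[0,0,0],"gripper":-1},{"dp":[0,0,0.005],"rot":[0,0,0],"gripper":-1}]' 45
python3 -m handwheel '[{"dp":[0,0,0],"rot":[0,0,0],"gripper":-1},{"dp":[0,0,0.002],"rot":[0,0,0],"gripper":-1},{"dp":[0,0,0],"rot":[0,0,0],"gripper":-1}]' 45
```

```text
time_s: 34.17
ee_pos: [0.5702, 0.0447, 0.0741]
tcp_rot: [3.142, 0.001, 3.107]
ft_force: [0.1, -0.4, -1.3]
opening: 0.0524
gripper_force: 47.6
time_s: 34.55
ee_pos: [0.5699, 0.0444, 0.0729]
tcp_rot: [3.142, 0.001, 3.106]
ft_force: [0.3, -0.4, -1.6]
opening: 0.0526
gripper_force: 47.6
```

```bash

python3 -m handwheel '[{"dp":[0,0,0.0025],"rot":[0,0,0],"gripper":-1},{"dp":[0,0,0],"rot":[0,0,0],"gripper":-1},{"dp":[0,0,0],"rot":[0,0,0],"gripper":0.4},{"dp":[0,0,0],"rot":[0,0,0],"gripper":1},{"dp":[0,0,0],"rot":[0,0,0],"gripper":1}]' 45
python3 -m handwheel '[{"dp":[0,0,-0.08],"rot":[0,0,0],"gripper":1},{"dp":[0,0,-0.12],"rot":[0,0,0],"gripper":1},{"dp":[0.03,0,-0.12],"rot":[0,0,0],"gripper":1},{"dp":[0.03,0,-0.1],"rot":[0,0,0],"gripper":1},{"dp":[0,0,0],"rot":[0,0,0],"gripper":1}]' 45
python3 -c "
from plate import *
f,c=run('p7'); bed(f,c)
go([.40,-.33,.29],88)"
```

```text
time_s: 35.17
ee_pos: [0.5697, 0.0444, 0.0712]
tcp_rot: [-3.142, -0.0, 3.106]
ft_force: [-0.5, -0.5, 0.2]
opening: 0.0854
gripper_force: 0.0
time_s: 35.8
ee_pos: [0.5402, 0.0456, 0.2855]
tcp_rot: [3.141, 0.007, 3.107]
ft_force: [-1.3, 0.8, -0.7]
opening: 0.0852
gripper_force: 0.0
tin 0.5681710243225098 0.04325762018561363 0.0266883447766304 0.09935499128697889
white 21461 ((0.6019496917724609, 0.04186755418777466), (0.24995167553424835, 0.2820330858230591), 87.96691131591797) x [0.46124203 0.67798426] y [-0.08126959  0.16493502]
blob 3706 [200. 145.] [ 0.516 -0.02   0.059] [301 167]
blob 55 [250. 166.] [0.547 0.045 0.059] [36 11]
blob 915 [253. 256.] [0.682 0.044 0.059] [167   7]
[([151.0, 130.0], 0.75, [0.495, -0.081]), ([146.0, 213.0], 0.72, [0.61, -0.106]), ([159.0, 230.0], 0.57, [0.637, -0.09]), ([151.0, 149.0], 0.43, [0.52, -0.085])]
bed [0.5688 0.0258] -2.15 cost 0.009125947373569372 n 3461 resid 0.0019690758322081225
dp [ 0.2528 -0.7603 -0.018 ] m [-0.1397 -0.3755  0.009 ]
cur 88.0 d 0.0 rot [-0.      0.0001 -0.0002]
cur 88.0 d -180.0 rot [2.0000e-04 1.0000e-04 2.9998e+00]
```

Tin stands at (0.568,0.043), 3 mm from the plate's middle, let go. On to the scanner.

```bash

python3 -m handwheel '[{"dp":[0.0316,-0.095,-0.005],"rot":[0,0,0],"gripper":1},{"dp":[0.0316,-0.095,-0.005],"rot":[0,0,0],"gripper":1},{"dp":[0.0316,-0.095,-0.005],"rot":[0,0,0],"gripper":1},{"dp":[0.0316,-0.095,-0.005],"rot":[0,0,0],"gripper":1},{"dp":[0.0316,-0.095,-0.005],"rot":[0,0,0],"gripper":1}]'
python3 -m handwheel '[{"dp":[0.0316,-0.095,-0.005],"rot":[0,0,0],"gripper":1},{"dp":[0.0316,-0.095,-0.005],"rot":[0,0,0],"gripper":1},{"dp":[0.0316,-0.095,-0.005],"rot":[0,0,0],"gripper":1},{"dp":[0,0,0],"rot":[0,0,0],"gripper":1},{"dp":[0,0,0],"rot":[0,0,0],"gripper":1}]'
cat > scan.py <<'E'
from h import *
f=shot('wrist','n1'); c=cloud(f); I=f['image'].astype(int)
b=(np.hypot(c[...,0]-.43,c[...,1]+.335)<.09)
def rect(m,n): print(n,m.sum(),[np.round(x,4) for x in cv2.minAreaRect(c[m][:,:2].astype(np.float32))],np.median(c[m],0).round(4))
rect(b&(c[...,2]>.132)&(c[...,2]<.142),'grip top')
rect(b&(c[...,2]>.115)&(c[...,2]<.130),'paddle top?')
rect(b&(c[...,2]>.056)&(c[...,2]<.066),'head')
rect(b&(c[...,2]>.075)&(c[...,2]<.128),'mid')
# base plate: lighter than table near z 0..0.01
rect(b&(abs(c[...,2]-.006)<.004)&(I.min(2)>120),'base')
E
python3 -c "
from scan import *
print(tool()[0])"
```

```text
time_s: 36.52
ee_pos: [0.4516, -0.1905, 0.2921]
tcp_rot: [3.14, -0.003, 3.106]
ft_force: [0.9, -0.6, -0.5]
opening: 0.0854
gripper_force: 0.0
time_s: 37.15
ee_pos: [0.4001, -0.3295, 0.2999]
tcp_rot: [3.14, -0.002, 3.106]
ft_force: [0.5, -0.4, -0.1]
opening: 0.0855
gripper_force: 0.0
grip top 564 [array([ 0.4315, -0.3393]), array([0.0274, 0.0309]), np.float64(4.7505)] [ 0.4303 -0.3392  0.1358]
paddle top? 257 [array([ 0.4099, -0.3416]), array([0.0494, 0.0321]), np.float64(5.6475)] [ 0.3924 -0.3415  0.1236]
head 977 [array([ 0.4288, -0.3398]), array([0.077 , 0.0548]), np.float64(3.7275)] [ 0.4154 -0.3296  0.0606]
mid 503 [array([ 0.4126, -0.3406]), array([0.0547, 0.0315]), np.float64(4.2642)] [ 0.4175 -0.3403  0.1135]
base 669 [array([ 0.4308, -0.3357]), array([0.1387, 0.1128]), np.float64(30.9613)] [ 0.3851 -0.3241  0.0091]
[ 0.4003126  -0.32915355  0.300246  ]
```

View pics/n1.png

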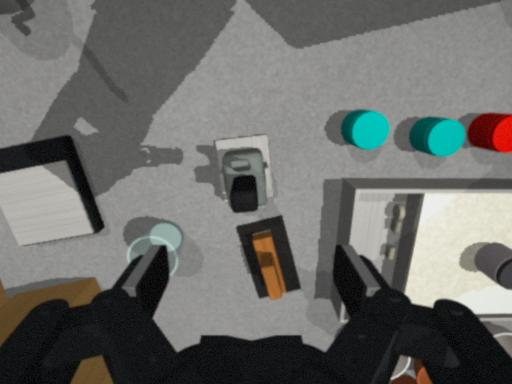

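The scanner grip is at pixel (243,192), giving the squeeze point at about (0.423,-0.340) with the closing direction at 4.5°. Turning the tool there and rechecking.

```bash

python3 -m handwheel '[{"dp":[0,0,0],"rot":[0,0,0.174],"gripper":1},{"dp":[0,0,0],"rot":[0,0,0.174],"gripper":1},{"dp":[0,0,0],"rot":[0,0,0.174],"gripper":1},{"dp":[0,0,0],"rot":[0,0,0.174],"gripper":1},{"dp":[0,0,0],"rot":[0,0,0.174],"gripper":1}]'
python3 -m handwheel '[{"dp":[0,0,0],"rot":[0,0,0.174],"gripper":1},{"dp":[0,0,0],"rot":[0,0,0.174],"gripper":1},{"dp":[0,0,0],"rot":[0,0,0.174],"gripper":1},{"dp":[-0.025,0.0335,0.1],"rot":[0,0,0],"gripper":1},{"dp":[0,0,0],"rot":[0,0,0],"gripper":1}]'
python3 -c "
from scan import *
print(env.sense()['q'].round(2))
go([.418,-.3404,.096],4.5)"
```

```text
time_s: 37.83
ee_pos: [0.4006, -0.3287, 0.301]
tcp_rot: [-3.142, -0.0, 2.191]
ft_force: [-1.1, 0.6, -0.3]
opening: 0.0856
gripper_force: 0.0
time_s: 38.45
ee_pos: [0.4177, -0.3394, 0.2478]
tcp_rot: [-3.137, -0.005, 1.651]
ft_force: [-0.2, 0.9, 1.6]
opening: 0.0859
gripper_force: 0.0
grip top 860 [array([ 0.4319, -0.3387]), array([0.0266, 0.0304]), np.float64(4.6898)] [ 0.4313 -0.3376  0.136 ]
paddle top? 348 [array([ 0.4146, -0.3367]), array([0.062, 0.022]), np.float64(12.6232)] [ 0.3927 -0.3374  0.1234]
head 1559 [array([ 0.4298, -0.3383]), array([0.0779, 0.0543]), np.float64(6.842)] [ 0.4333 -0.3266  0.0611]
mid 874 [array([ 0.4148, -0.3379]), array([0.062 , 0.0244]), np.float64(12.6232)] [ 0.402  -0.3346  0.1088]
base 754 [array([ 0.4213, -0.3298]), array([0.1454, 0.1353]), np.float64(87.1856)] [ 0.3975 -0.308   0.0092]
[-0.75  0.26  1.52  0.    1.36 -0.83]
dp [-0.0019  0.0008  0.3087] m [ 1.000e-04 -6.000e-04 -1.544e-01]
cur 4.6 d -0.1 rot [-0.0021 -0.0023  0.0011]
cur 4.6 d 179.9 rot [ 0.0036 -0.0033 -2.9989]
```

```bash

python3 -m handwheel '[{"dp":[0,0,0.1],"rot":[0,0,0],"gripper":1},{"dp":[0,0,0.1],"rot":[0,0,0],"gripper":1},{"dp":[0,0,0.07],"rot":[0,0,0],"gripper":1},{"dp":[0,0,0.0387],"rot":[0,0,0],"gripper":1},{"dp":[0,0.008,0],"rot":[0,0,0],"gripper":1}]' 35
python3 -m handwheel '[{"dp":[0,0.002,0],"rot":[0,0,0],"gripper":0.3},{"dp":[0,0,0],"rot":[0,0,0],"gripper":0.05},{"dp":[0,0,0],"rot":[0,0,0],"gripper":-0.3},{"dp":[0,0,0],"rot":[0,0,0],"gripper":-1},{"dp":[0,0,0],"rot":[0,0,0],"gripper":-1}]' 35
python3 -m handwheel '[{"dp":[0,0,0],"rot":[0,0,0],"gripper":-1},{"dp":[0,0,0],"rot":[0,0,0],"gripper":-1},{"dp":[0,0,0],"rot":[0,0,0],"gripper":-1},{"dp":[0,0,0],"rot":[0,0,0],"gripper":-1}]' 35
python3 -c "
from h import *
shot('side','sd8'); shot('scene','sc8')"
```

```text
time_s: 39.12
ee_pos: [0.4219, -0.3403, 0.0976]
tcp_rot: [-3.141, -0.0, 1.649]
ft_force: [0.1, -0.1, 0.2]
opening: 0.0851
gripper_force: 0.0
time_s: 39.75
ee_pos: [0.4248, -0.341, 0.0994]
tcp_rot: [3.137, 0.003, 1.65]
ft_force: [11.9, 2.0, 3.5]
opening: 0.044
gripper_force: 42.2
time_s: 40.25
ee_pos: [0.4249, -0.341, 0.0995]
tcp_rot: [3.137, 0.003, 1.65]
ft_force: [12.8, 2.5, 3.3]
opening: 0.0436
gripper_force: 42.2
```

Opening of 43.6 mm is below the 45 mm squeezed thickness, so the trigger is home, and it was held for over 0.2 s. Releasing, lifting, and on to the isolator.

```bash

python3 -m handwheel '[{"dp":[0,0,0],"rot":[0,0,0],"gripper":0.3},{"dp":[0,-0.01,0],"rot":[0,0,0],"gripper":1},{"dp":[0,0,0],"rot":[0,0,0],"gripper":1},{"dp":[0,0,-0.05],"rot":[0,0,0],"gripper":1},{"dp":[0,0,-0.1],"rot":[0,0,0],"gripper":1}]' 35
python3 -m handwheel '[{"dp":[0,0,-0.1],"rot":[0,0,0],"gripper":1},{"dp":[0,0,-0.1],"rot":[0,0,0],"gripper":1},{"dp":[0.0977,0.003,0],"rot":[0,0,0],"gripper":1},{"dp":[0.0977,0.003,0],"rot":[0,0,0],"gripper":1},{"dp":[0.0977,0.003,0],"rot":[0,0,0],"gripper":1}]' 60
python3 -m handwheel '[{"dp":[0.0977,0.003,0],"rot":[0,0,0],"gripper":1},{"dp":[0.0977,0.003,0],"rot":[0,0,0],"gripper":1},{"dp":[0.0977,0.003,0],"rot":[0,0,0],"gripper":1},{"dp":[0.0977,0.003,0],"rot":[0,0,0],"gripper":1},{"dp":[0.0977,0.003,0],"rot":[0,0,0],"gripper":1}]'
python3 -m handwheel '[{"dp":[0.0977,0.003,0],"rot":[0,0,0],"gripper":1},{"dp":[0.0977,0.003,0],"rot":[0,0,0],"gripper":1},{"dp":[0.0977,0.003,0],"rot":[0,0,0],"gripper":1},{"dp":[0.0977,0.003,0],"rot":[0,0,0],"gripper":1},{"dp":[0.0977,0.003,0],"rot":[0,0,0],"gripper":1}]'
python3 -m handwheel '[{"dp":[0.0977,0.003,0],"rot":[0,0,0],"gripper":1},{"dp":[0,0,0],"rot":[0,0,-0.14],"gripper":1},{"dp":[0,0,0],"rot":[0,0,-0.14],"gripper":1},{"dp":[0,0,0],"rot":[0,0,-0.14],"gripper":1},{"dp":[0,0,0],"rot":[0,0,-0.13],"gripper":1}]'
python3 -m handwheel '[{"dp":[0,0,0],"rot":[0,0,0],"gripper":1}]'
python3 -c "
from knob import *
print(env.sense()['q'].round(2))
go([.389,.342,.057],37.5)
f=shot('side'); c=cloud(f); m=(abs(c[...,1]+.34)<.03)&(c[...,2]>.112)&(c[...,2]<.127)&(c[...,0]>.36)&(c[...,0]<.46); print('paddle x min',np.percentile(c[m][:,0],[2,5,50]),m.sum())
dets('side',f,['scraper','tin'])"
```

```text
time_s: 40.98
ee_pos: [0.4173, -0.3405, 0.1717]
tcp_rot: [-3.14, -0.002, 1.649]
ft_force: [-0.5, -0.1, 0.4]
opening: 0.0851
gripper_force: 0.0
time_s: 41.6
ee_pos: [0.4106, -0.1931, 0.2723]
tcp_rot: [3.14, 0.0, 1.648]
ft_force: [1.5, 0.5, 1.6]
opening: 0.0852
gripper_force: 0.0
time_s: 42.22
ee_pos: [0.3991, 0.0511, 0.2725]
tcp_rot: [3.14, -0.0, 1.648]
ft_force: [0.2, 0.4, 0.0]
opening: 0.0856
gripper_force: 0.0
time_s: 42.85
ee_pos: [0.3875, 0.2954, 0.2724]
tcp_rot: [3.141, -0.001, 1.649]
ft_force: [0.8, -0.4, 0.6]
opening: 0.0856
gripper_force: 0.0
time_s: 43.48
ee_pos: [0.3855, 0.3426, 0.2723]
tcp_rot: [3.141, -0.0, 2.229]
ft_force: [-0.7, 0.7, -0.6]
opening: 0.0857
gripper_force: 0.0
time_s: 43.6
ee_pos: [0.3854, 0.3426, 0.2722]
tcp_rot: [3.141, -0.0, 2.224]
ft_force: [0.0, 0.1, -0.3]
opening: 0.0855
gripper_force: 0.0
knob ((0.38895323872566223, 0.34223371744155884), (0.013489044271409512, 0.04310135915875435), 37.47948455810547) [0.08019326 0.08131751] 433
box ((0.38923418521881104, 0.3415411114692688), (0.08507023751735687, 0.08024410158395767), 16.027721405029297)
[0.66 0.19 1.56 0.   1.39 0.  ]
dp [-0.0052  0.0048  0.4303] m [ 0.0036 -0.0005 -0.2152]
cur 37.3 d 0.2 rot [ 0.0005 -0.0001 -0.0035]
cur 37.3 d -179.8 rot [-2.0000e-04 -8.0000e-04  2.9965e+00]
paddle x min [0.38742964 0.38790613 0.39224163] 18
scraper 0.73 [282. 158.] 302 med [ 0.601 -0.291  0.033] min [ 0.574 -0.368  0.   ] max [ 0.643 -0.274  0.077]
tin 0.96 [260. 203.] 392 med [0.568 0.063 0.087] min [0.544 0.02  0.05 ] max [0.595 0.073 0.103]
tin 0.82 [329. 228.] 453 med [0.377 0.049 0.041] min [ 0.352  0.005 -0.   ] max [0.404 0.06  0.053]
tin 0.58 [347. 195.] 52 med [ 0.353 -0.145  0.019] min [ 0.344 -0.173  0.006] max [ 0.386 -0.139  0.05 ]
```

Trigger is released and the knob still reads off. Gripping it and turning it back anticlockwise by 69°.

```bash

python3 -m handwheel '[{"dp":[-0.0052,0.0048,0.1],"rot":[0,0,0],"gripper":1},{"dp":[0,0,0.12],"rot":[0,0,0],"gripper":1},{"dp":[0,0,0.1],"rot":[0,0,0],"gripper":0},{"dp":[0,0,0.07],"rot":[0,0,0],"gripper":0},{"dp":[0,0,0.0385],"rot":[0,0,0],"gripper":0}]' 60
python3 -m handwheel '[{"dp":[0,0,0],"rot":[0,0,0],"gripper":-1},{"dp":[0,0,0],"rot":[0,0,0],"gripper":-1},{"dp":[0,0,0],"rot":[0,0,0],"gripper":-1},{"dp":[0,0,0],"rot":[0,0,0],"gripper":-1},{"dp":[0,0,0],"rot":[0,0,0],"gripper":-1}]' 60
python3 -m handwheel '[{"dp":[0,0,0],"rot":[0,0,-0.15],"gripper":-1},{"dp":[0,0,0],"rot":[0,0,-0.15],"gripper":-1},{"dp":[0,0,0],"rot":[0,0,-0.15],"gripper":-1},{"dp":[0,0,0],"rot":[0,0,-0.15],"gripper":-1},{"dp":[0,0,0],"rot":[0,0,-0.15],"gripper":-1}]'
python3 -m handwheel '[{"dp":[0,0,0],"rot":[0,0,-0.15],"gripper":-1},{"dp":[0,0,0],"rot":[0,0,-0.15],"gripper":-1},{"dp":[0,0,0],"rot":[0,0,-0.1],"gripper":-1},{"dp":[0,0,0],"rot":[0,0,0],"gripper":-1},{"dp":[0,0,0],"rot":[0,0,0],"gripper":-1}]'
python3 -m handwheel '[{"dp":[0,0,0],"rot":[0,0,0],"gripper":1},{"dp":[0,0,0],"rot":[0,0,0],"gripper":1},{"dp":[0,0,-0.1],"rot":[0,0,0],"gripper":1},{"dp":[0,0,-0.1],"rot":[0,0,0],"gripper":1},{"dp":[0,0,-0.1],"rot":[0,0,0],"gripper":1}]'
python3 -m handwheel '[{"dp":[0,0,-0.12],"rot":[0,0,0],"gripper":1},{"dp":[0,0,0],"rot":[0,0,0],"gripper":1},{"dp":[0,0,0],"rot":[0,0,0],"gripper":1}]'
python3 -c "
from knob import *
shot('scene','end'); import cv2
a=cv2.imread('pics/end.png')[110:290,80:410]; cv2.imwrite('pics/endc.png',cv2.resize(a,None,fx=2.4,fy=2.4,interpolation=cv2.INTER_CUBIC))"
```

```text
time_s: 44.42
ee_pos: [0.3884, 0.3414, 0.0558]
tcp_rot: [-3.139, -0.0, 2.223]
ft_force: [-0.2, 0.3, -0.2]
opening: 0.0425
gripper_force: 0.0
time_s: 45.05
ee_pos: [0.3898, 0.3425, 0.0585]
tcp_rot: [3.139, -0.0, 2.224]
ft_force: [8.4, 7.1, -12.5]
opening: 0.0127
gripper_force: 61.8
time_s: 45.68
ee_pos: [0.3898, 0.3423, 0.0584]
tcp_rot: [3.14, 0.002, 3.015]
ft_force: [7.2, 4.0, -12.0]
opening: 0.0124
gripper_force: 61.8
time_s: 46.3
ee_pos: [0.3898, 0.3421, 0.0584]
tcp_rot: [3.141, 0.003, -2.855]
ft_force: [8.9, 2.7, -12.4]
opening: 0.0126
gripper_force: 61.8
time_s: 46.92
ee_pos: [0.3887, 0.3418, 0.21]
tcp_rot: [3.141, 0.001, -2.854]
ft_force: [0.3, -0.3, -0.4]
opening: 0.0853
gripper_force: 0.0
time_s: 47.3
ee_pos: [0.3886, 0.3417, 0.2674]
tcp_rot: [-3.142, -0.0, -2.854]
ft_force: [-0.2, 0.5, -1.0]
opening: 0.0856
gripper_force: 0.0
knob ((0.3889617323875427, 0.3412761092185974), (0.04278375580906868, 0.013284696266055107), 16.496681213378906) [0.08007794 0.08130474] 443
box ((0.38977688550949097, 0.3417392373085022), (0.08465966582298279, 0.07996103167533875), 16.11350440979004)
```

View pics/endc.png

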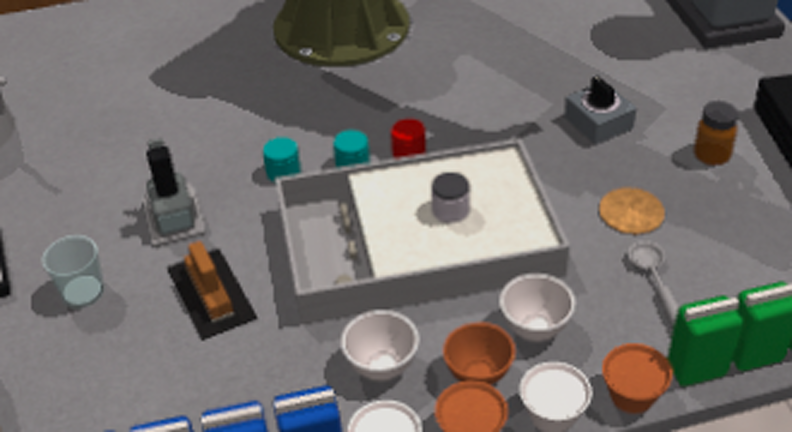

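The final picture shows the tin mid-plate at (450,196), the stones in the trough, the scraper on its mat and the knob back at 16.5° (running). Handing in.

```bash
python3 -c "
from h import *
print(env.close_job())"
```

```text
the job is handed in; nothing more can be done
None
```

I finished every step in order and handed the job in at about 47 s; the hand-in returned no verdict, but the last pictures show the stones in the trough, the tin mid-plate, the scraper on its mat and the isolator back at running.

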